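Build the graded shield over a check source and switch the ratemeter to count

ROBOT

A 7-joint arm with a two-finger parallel gripper is mounted at the origin on the work surface. World frame = base frame: x ahead of the robot, y to its left, z up, the work surface at z = 0. Lengths are in mm, angles in rad, forces in N, time in s.
With the tool pointing down it reaches from about 400 to 875 mm from the base axis. Payload 4.4 kg.
Tool frame: the origin (TCP) lies midway between the tips of the shut fingers; the grasp point (between the pads) lies 19 mm behind it; z points along the fingers, y is the direction in which the jaws open and shut (so a half turn about z gives the same grasp; the last joint's range is limited). The gripper opens to 85 mm and grips with 20 to 120 N. Pads are 22 mm wide; open, the fingers measure 114 mm over their backs; the gripper's body (76 mm by 85 mm) begins 54 mm behind the grasp point. The pads swing forward as they close: fully open they stand 13 mm farther back than shut.
Start: joints at [1.261, 0.628, 0.038, 1.517, -0.027, 0.996, -0.02], TCP at [156.932, -630.785, 231.313] pointing down, gripper open.
Joint ranges: [-3.06, 3.06], [-0.37, 2.12], [-1.25, 1.32], [0.18, 2.47], [-1.1, 4.24], [0.23, 1.98], [-2.94, 2.94]. Speed limits (rad/s): [2.57, 2.57, 3.14, 3.14, 3.14, 3.14, 3.14].

INTERFACE

Orientations are given as [roll, pitch, yaw] about the fixed x, y, z axes, in that order (R = Rz(yaw) Ry(pitch) Rx(roll)).
In Python, from cell import ctrl, vision gives the robot as it stands.
- The arm moves only by the tool play_rows, never from a script. Its arguments are lists of equal length, an entry for each row: "slide": the shift along the tool's x, y, z in mm, a list of three; "turn": the turn about the tool's z in rad; "fingers": the opening, from 0 (shut) to 1 (fully open). A call has 1 to 5 rows; each row is the pose to reach, as a shift and turn from the pose measured when the call began, along the tool's axes at that moment; what a row does not reach only later rows make up. A row lasts 1/8 s, in which the tool goes at most 62.5 mm and 10.7 degrees, less where a joint would pass 70% of its speed; a pose out of reach is approached as far as the arm can. A call with a gripper value outside its range is refused whole. The fingers move at their own pace and stop on an object; the grip force is fixed at half the most. Time passes only in rows, so rows that repeat a pose let the fingers close. It gives the time, the measured TCP pose, the force and the opening at its end, in the units of the state.
- ctrl.read_state(): the state, without advancing time (a new reading comes with each control period).
- vision.get_image(name): name is "side" or "top"; returns (picture, depth): 384x512x3 uint8, blue, green, red; 384x512 float32, mm along the optical axis (not along the pixel's ray), 0 where there is no reading.
- vision.camera_params(name): a dict with "fx", "fy", "cx", "cy" (pixels), "position" and "rotation" of the camera in the world. Camera axes: x right, y up, looking along -z (the intrinsics and any distortion apply to the point x, -y, -z); pixel columns grow to the right and rows downward; lengths in mm; the calibration is good to about 2 mm. A picture is of the moment at which its call begins. camera_params takes no time and is no camera call.
- ctrl.finish_job(): hands the job in, once; it reports no verdict.
The state is a dict: "clock": time; "qpos": joint angles; "qd": joint speeds; "tau": joint torques, N m; "eef_pos": TCP position; "tool_rot": TCP orientation; "force": force on the tool from outside, world axes, zero at the start; "torque": the same for the moment, N m; "width": finger opening in mm.
Only numpy, scipy, OpenCV 4.12 (cv2) and the standard library are available. Lean on these libraries where they do the work, as an engineer would, in place of code of your own. Each camera call takes 0.05 s, during which the arm holds its last target.

TASK

Set up a shielded count: take the black dust cap off the detector and lay it knob up in the grey tray, then put the red disc source flat on the middle of the detector's black window. Cover it with the shield caps that are on the bench, mouth down and smallest first, each centred over the one before so that all of them sit nested flat on the detector. Once the shield is complete, turn the ratemeter's selector knob until its white line stands at the red mark, and leave the other things on the bench where they are.

Things in the scene. Friction and masses are not known exactly. Their poses are not given: they have to be found in the camera images.
- detector: Upward-looking radiation detector: fixed aluminium disc with a blue band, 160 mm across and 25 mm high, flat top. Around the middle of the top runs a low steel retaining lip, 84 mm across inside, 91 mm outside, 3 mm high; the dust cap, the source and the shield stand inside it. Origin under its centre, on the bench.
- window (a point): Centre of the detector's small black window (26 mm across) at the middle of its flat top, 25 mm above the bench; scribed circles of 34, 46, 58 and 70 mm surround it. Everything on the detector stands on this flat top.
- dust_cap: Loose black dust cap, a flat disc 60 mm across and 10 mm thick with an upright rubber knob on top (21 mm across, rising from 10 to 30 mm above the underside). It starts lying on the detector over the window. Origin at the centre of its underside. 50 g.
- tray: Fixed grey open tray, 130 x 130 mm outside, 4 mm walls and floor, 30 mm high. Origin under its centre, on the bench.
- source: Red disc source, 22 mm across, 12 mm thick, 20 g, a brass spot on both faces (either face may be up), lying flat on the bench at first. Origin at the centre of its underside.
- cap_plastic: Shield cap of white plastic: a round cup standing mouth down, 34 mm outside and 29 mm inside diameter, 32 mm high, 28 mm deep inside, closed chamfered top, a thin dark band just above the mouth, about 20 g. Origin at the centre of its mouth, at the level of the rim it stands on; z up. May be absent (None).
- cap_copper: Shield cap of copper: a round cup standing mouth down, 46 mm outside and 41 mm inside diameter, 42 mm high, 38 mm deep inside, closed chamfered top, a thin dark band just above the mouth, about 155 g. Origin at the centre of its mouth, at the level of the rim it stands on; z up. May be absent (None).
- cap_tin: Shield cap of bright silver metal (tin): a round cup standing mouth down, 58 mm outside and 53 mm inside diameter, 52 mm high, 48 mm deep inside, closed chamfered top, a thin dark band just above the mouth, about 210 g. Origin at the centre of its mouth, at the level of the rim it stands on; z up. May be absent (None).
- cap_lead: Shield cap of blue painted lead: a round cup standing mouth down, 70 mm outside and 65 mm inside diameter, 62 mm high, 58 mm deep inside, closed chamfered top, a thin dark band just above the mouth, about 480 g. Origin at the centre of its mouth, at the level of the rim it stands on; z up. May be absent (None).
- ratemeter: Fixed white portable ratemeter, 210 x 110 mm, flat grey top panel 104 mm above the bench with a meter window on its far half and the range selector on its near half. Origin under its centre; x runs from the selector's end to the meter's end.
- selector (a joint): Angle of the range selector knob, rad, growing clockwise seen from above, stops at 0 and 2.55. At 0 its white line points along the ratemeter's +y; it stands at the red mark on the panel at 1.70. The other (small white) ticks are 0.425 apart. Plain friction of 0.04 N m (no spring, no clicks): it stays where it is left.
- selector_grip (a point): Point on the selector's axis, 130 mm above the bench, at which to hold it: the knob is an upright black bar 38 mm long, 12 mm wide, from 110 to 134 mm above the bench, on a skirt 40 mm across. The point turns with the knob: its x axis runs along the bar towards the end with the white line.
- tin_red: Bystander: closed round sample tin with a red label, 76 across, 30 high (mm). Origin at the centre of its underside.
- tin_yellow: Bystander: closed round sample tin with a yellow label, 68 across, 26 high (mm). Origin at the centre of its underside.
- spare_disc: Bystander: spare disc source, yellow, the same size as the red one (22 across, 12 thick); not wanted (mm). Origin at the centre of its underside.
- bottle_black: Bystander: black bottle with a red label, 60 across, 110 high (mm). Origin at the centre of its underside.
- jar_blue: Bystander: blue jar with a black lid, 48 across, 70 high (mm). Origin at the centre of its underside.
- driver: Bystander: screwdriver with a yellow handle, 170 long, lying flat; origin under its middle (mm).

How it is judged:
By the outcome, as a careful person would: the job done as asked, in the order asked, and still so for the second after the job is handed in, with the robot touching nothing.
Of cap_plastic, cap_copper, cap_tin, cap_lead only 3 to 4 are there at a start; the rules pass over those that are not, and their reading is None.
At some moment in a run one of cap_copper, cap_tin, cap_lead may be knocked a few centimetres aside while the robot is not near it.
It also fails if it takes over 210 s, if anything falls off the work surface, if the arm or the gripper's body presses on something with over 40 N, if the wrist force passes 120 N, or if a joint passes its speed limit or range.

## Working session

There is one attempt and no reset: what is moved stays moved. The work goes in short steps, Python scripts to look and compute and a tool call to move; the robot and the scene stay as the last step left them, time stands still between calls to the robot, and variables do not carry over. Pictures are saved under pics/ and viewed, and the job is handed in when it is done.

Besides the shell and the picture viewer there is one more tool, called after "Emit:" by a JSON object that holds its "name" and its "arguments". play_rows: Moves the arm, as the interface text tells. Its arguments: {"type":"object","properties":{"slide":{"type":"array"},"turn":{"type":"array"},"fingers":{"type":"array"}},"required":["slide","turn","fingers"]}

```bash
ls; mkdir -p pics
python3 - <<'E'
from cell import ctrl, vision
import cv2
s=ctrl.read_state(); print(s)
for n in("side","top"):
    im,d=vision.get_image(n); cv2.imwrite(f"pics/{n}0.png",im); 
    import numpy as np
    np.save(f"pics/{n}0.npy",d)
    print(n,vision.camera_params(n))
E
```

```text
pics
{'clock': 0.0, 'qpos': array([ 1.2611705 ,  0.62935356,  0.03845029,  1.51835214, -0.02700442,
        0.99629556, -0.02000919]), 'qd': array([ 1.89640834e-03,  3.13123292e-05,  1.07283414e-03,  3.24637331e-04,
       -2.30914485e-03, -1.98173298e-04, -4.41285743e-04]), 'tau': array([-2.15667596e-04, -5.63405585e+01,  1.22576125e+00, -1.93445849e+01,
        1.08869458e-02,  1.04131954e-02,  1.08301779e-05]), 'eef_pos': array([ 156.79726033, -630.16970241,  230.38949559]), 'tool_rot': array([-3.13970247e+00,  2.62429275e-05,  2.43807874e-01]), 'force': array([ 0.17378513, -0.34054429,  0.64634377]), 'torque': array([ 0.00969542,  0.02506648, -0.03958324]), 'width': 85.33232251171906}
side {'fx': 383.5727595149817, 'fy': 383.5727595149817, 'cx': 253.59589954506023, 'cy': 191.21403398672547, 'position': array([196.05937929, 858.26003905, 675.82565435]), 'rotation': array([ 1.00312778,  0.00766426, -2.71786157])}
top {'fx': 411.31208516976886, 'fy': 411.31208516976886, 'cx': 257.3744601857866, 'cy': 188.1923142954669, 'position': array([ 388.19096671,   58.38523484, 1196.62977388]), 'rotation': array([ 0.14967253,  0.00896372, -1.57724705])}
```

View pics/side0.png

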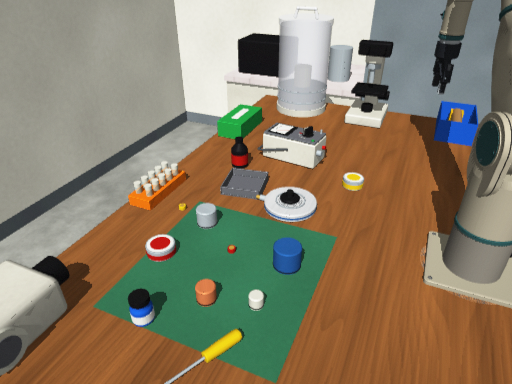

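View pics/top0.png

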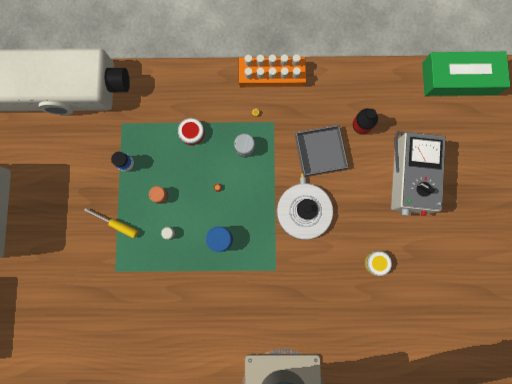

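```bash
cat > h.py <<'E'
import numpy as np, cv2
from scipy.spatial.transform import Rotation as R
from cell import ctrl, vision
def cam(n):
    p=vision.camera_params(n); Rm=R.from_euler('xyz',p['rotation']).as_matrix()
    return p,Rm
def rays(n,u,v):
    p,Rm=cam(n); u=np.asarray(u,float);v=np.asarray(v,float)
    d=np.stack([(u-p['cx'])/p['fx'],-(v-p['cy'])/p['fy'],-np.ones_like(u)],-1)
    return p['position'],d@Rm.T
def onplane(n,u,v,z):
    o,d=rays(n,u,v); t=(z-o[2])/d[...,2]; return o+d*t[...,None]
def proj(n,P):
    p,Rm=cam(n); c=(np.asarray(P,float)-p['position'])@Rm
    return np.stack([p['cx']-p['fx']*c[...,0]/c[...,2],p['cy']+p['fy']*c[...,1]/c[...,2]],-1)
def cloud(n,d):
    v,u=np.mgrid[0:384,0:512]; o,r=rays(n,u,v); X=o+r*d[...,None]; X[d==0]=np.nan; return X
def shot(n,tag):
    im,d=vision.get_image(n); cv2.imwrite(f"pics/{tag}.png",im); np.save(f"pics/{tag}.npy",d); return im,d
def crop(im,u,v,w,tag,k=8):
    u,v=int(u),int(v); c=im[max(v-w,0):v+w,max(u-w,0):u+w]
    cv2.imwrite(f"pics/{tag}.png",cv2.resize(c,None,fx=k,fy=k,interpolation=cv2.INTER_CUBIC))
E
python3 - <<'E'
from h import *
im=cv2.imread("pics/top0.png");d=np.load("pics/top0.npy");X=cloud("top",d)
seeds=dict(lead=(219,239,62),tin=(245,145,52),copper=(158,195,42),plastic=(167,233,32),source=(218,187,12),dust=(307,209,30),det=(290,200,25),tray=(322,150,4),meter=(425,187,134),ry=(379,263,26),bottle=(366,118,110),jar=(122,160,70),rt=(190,131,30),spare=(256,112,12))
for k,(u,v,h) in seeds.items():
    z=X[v-3:v+4,u-3:u+4,2]; print(k,np.round(onplane("top",u,v,h),0),"z",np.round(np.nanmin(z)),np.round(np.nanmax(z)), np.round(proj("side",onplane("top",u,v,h))))
crop(im,305,200,36,"c1",8)
crop(im,420,175,40,"c2",7)
crop(cv2.imread("pics/side0.png"),295,150,40,"c3",7)
E
```

```text
lead [419. 174.  62.] z 58.0 68.0 [288. 245.]
tin [686. 102.  52.] z 48.0 58.0 [207. 208.]
copper [545. 350.  42.] z 36.0 47.0 [207. 285.]
plastic [438. 324.  32.] z 28.0 37.0 [256. 295.]
source [571. 183.  12.] z -3.0 18.0 [231. 247.]
dust [503. -73.  30.] z 34.0 60.0 [289. 198.]
det [530. -26.  25.] z 19.0 31.0 [275. 205.]
tray [ 681. -125.    4.] z 1.0 9.0 [244. 185.]
meter [ 548. -370.  134.] z 109.0 142.0 [307. 128.]
ry [ 351. -271.   26.] z 28.0 38.0 [353. 179.]
bottle [ 744. -231.  110.] z 80.0 113.0 [240. 140.]
jar [641. 447.  70.] z 65.0 76.0 [142. 293.]
rt [735. 264.  30.] z 28.0 36.0 [160. 244.]
spare [798.  70.  12.] z -3.0 18.0 [182. 205.]
```

View pics/c1.png

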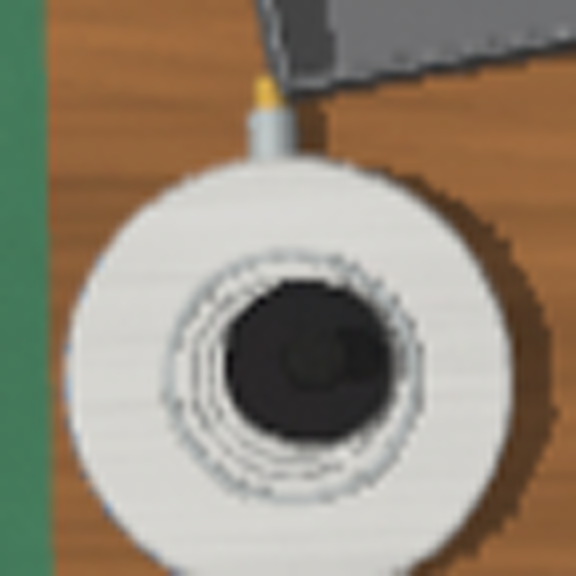

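View pics/c2.png

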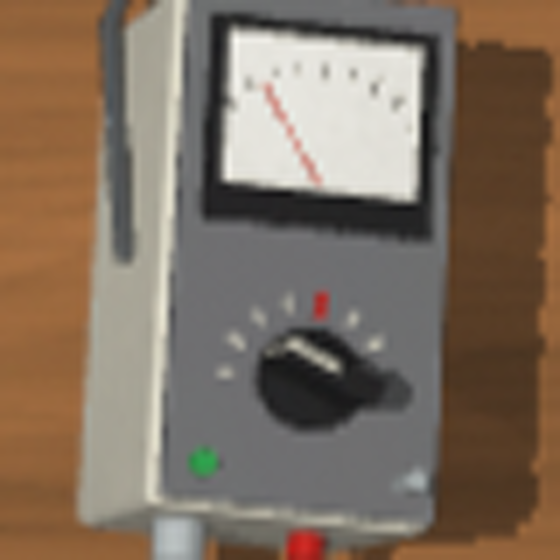

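View pics/c3.png

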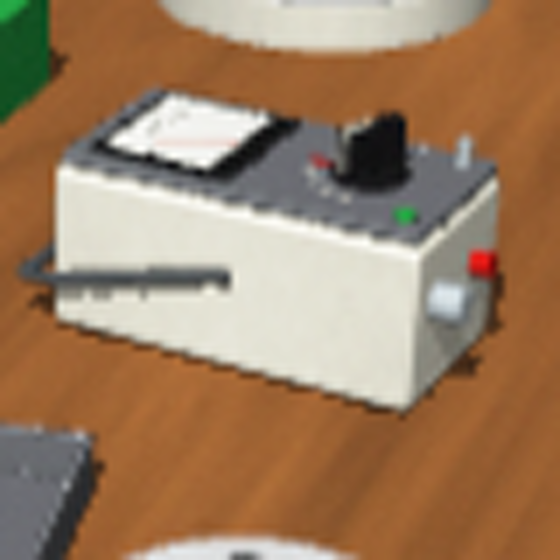

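```bash
cat >> h.py <<'E'
OBJ=dict(lead=(62,(100,130,60,255)),copper=(42,(3,14,90,255)),tin=(52,None),plastic=(32,None),source=(12,(0,9,140,255)))
def topface(n,im,d,c,rad,h,z0=0,tol=6,col=None):
    """centroid of pixels whose depth point is near height z0+h and within rad of c; returns mean ray hit on plane"""
    X=cloud(n,d); m=(abs(X[...,2]-z0-h-1)<tol)&(np.hypot(X[...,0]-c[0],X[...,1]-c[1])<rad)
    if col is not None:
        hsv=cv2.cvtColor(im,cv2.COLOR_BGR2HSV); m&=(hsv[...,0]>=col[0])&(hsv[...,0]<=col[1])&(hsv[...,1]>=col[2])&(hsv[...,2]>60)
    m=m.astype(np.uint8); k,l,st,ce=cv2.connectedComponentsWithStats(cv2.morphologyEx(m,cv2.MORPH_CLOSE,np.ones((3,3))))
    if k<2: return None
    i=1+np.argmax(st[1:,4]); v,u=np.nonzero(l==i)
    P=onplane(n,u,v,z0+h); (cx,cy),r=cv2.minEnclosingCircle(P[:,:2].astype(np.float32))
    return np.round([P[:,0].mean(),P[:,1].mean(),cx,cy,r,len(u)],1)
E
python3 - <<'E'
from h import *
T={n:(cv2.imread(f"pics/{n}0.png"),np.load(f"pics/{n}0.npy")) for n in("top","side")}
S=dict(lead=((419,174),50,62,(100,130,60)),tin=((686,102),45,52,None),copper=((545,350),38,42,(3,16,90)),plastic=((438,324),32,32,None),source=((571,183),22,12,(0,12,150)))
for n in T:
    for k,(c,r,h,col) in S.items(): print(n,k,topface(n,*T[n],c,r,h,col=col))
    im,d=T[n]
    hsv=cv2.cvtColor(im,cv2.COLOR_BGR2HSV)
    # detector: bright low-sat
    X=cloud(n,d); g=np.hypot(X[...,0]-505,X[...,1]+70)<110
    m=(g&(hsv[...,1]<60)&(hsv[...,2]>120)&(X[...,2]>15)).astype(np.uint8)
    cs,_=cv2.findContours(m,cv2.RETR_EXTERNAL,cv2.CHAIN_APPROX_NONE); c=max(cs,key=cv2.contourArea)[:,0]
    P=onplane(n,c[:,0],c[:,1],25); 
    e=cv2.fitEllipse(P[:,:2].astype(np.float32)); print(n,"det",np.round(e[0],1),np.round(e[1],1))
    m=(g&(hsv[...,2]<70)&(X[...,2]>20)).astype(np.uint8)
    cs,_=cv2.findContours(m,cv2.RETR_EXTERNAL,cv2.CHAIN_APPROX_NONE); c=max(cs,key=cv2.contourArea)[:,0]
    P=onplane(n,c[:,0],c[:,1],35)
    print(n,"dust",np.round(cv2.minEnclosingCircle(P[:,:2].astype(np.float32)),1) if 0 else cv2.minEnclosingCircle(P[:,:2].astype(np.float32)), P.mean(0))
crop(T["side"][0],290,203,32,"c4",9)
E
```

```text
top lead [419.7 175.5 419.7 175.5  34.8 506. ]
top tin [690.7 104.7 690.6 105.   29.3 318. ]
top copper [548.3 353.4 548.2 353.1  23.2 206. ]
top plastic [438.3 323.1 437.8 323.1  17.5 117. ]
top source [570.9 183.7 571.1 184.9  10.1  22. ]
top det [500.2 -66.6] [155.3 163.9]
top dust ((502.9283447265625, -73.17940521240234), 29.664348602294922) [503.20923853 -72.62584342  35.        ]
side lead [418.  179.2 417.9 179.   35.9 444. ]
side tin [688.3 107.7 686.7 106.3  31.2 199. ]
side copper [546.3 355.5 546.2 354.8  23.3 257. ]
side plastic [436.9 325.7 436.4 325.7  17.4 150. ]
side source [566.6 190.3 569.2 188.2  12.2  29. ]
side det [498.  -61.4] [161.9 165.1]
side dust ((501.634521484375, -73.18309020996094), 37.33380889892578) [500.87924406 -69.04953574  35.        ]
```

View pics/c4.png

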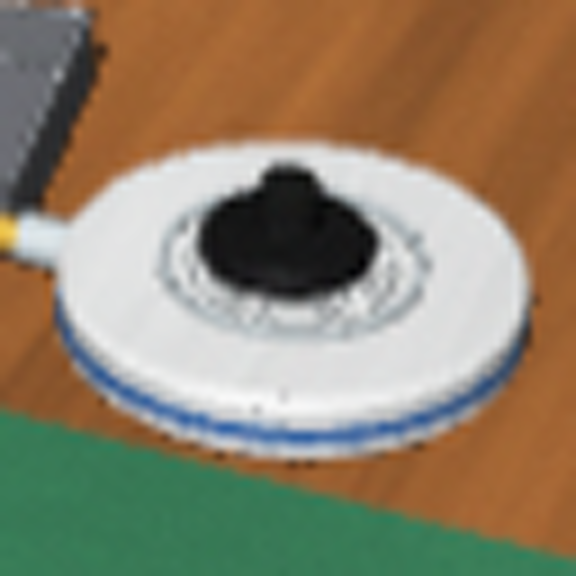

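```bash
cat >> h.py <<'E'
def go(x,y,z,yaw=None):
    s=ctrl.read_state(); R0=R.from_euler('xyz',s['tool_rot'])
    d=R0.inv().apply(np.array([x,y,z])-s['eef_pos']); y0=s['tool_rot'][2]
    # tool z points down: +turn about tool z = -yaw
    t=0 if yaw is None else -((yaw-y0+np.pi)%(2*np.pi)-np.pi)
    print("t%.2f pos"%s['clock'],np.round(s['eef_pos'],1),"rot",np.round(s['tool_rot'],3),"w %.1f"%s['width'],"F",np.round(s['force'],1),"q7 %.2f"%s['qpos'][6])
    print("slide",np.round(d,1),"turn %.3f"%t,"rows %.1f"%max(np.linalg.norm(d)/62.5,abs(t)/.187))
E
python3 -c "
from h import *
go(503,-73,160)"
```

```text
t0.10 pos [ 156.8 -630.2  230.5] rot [-3.14   0.     0.244] w 85.1 F [-0.4 -0.3 -0.9] q7 -0.02
slide [ 470.5 -457.1   71.3] turn 0.000 rows 10.6
```

Emit:
{"name": "play_rows", "arguments": {"slide": [[45,-43,0],[90,-87,0],[135,-130,0],[180,-174,0],[225,-218,0]], "turn": [0,0,0,0,0], "fingers": [1,1,1,1,1]}}

```text
clock: 0.72
eef_pos: [322.7, -363.5, 230.8]
tool_rot: [-3.14, -0.0, 0.244]
force: [1.9, 0.6, 0.2]
width: 85.5
```

```bash
python3 -c "
from h import *
go(503,-73,160)"
```

```text
t0.72 pos [ 322.7 -363.5  230.8] rot [-3.14  -0.     0.244] w 85.5 F [1.9 0.6 0.2] q7 -0.53
slide [ 245.  -238.3   71.2] turn 0.000 rows 5.6
```

Emit:
{"name": "play_rows", "arguments": {"slide": [[44,-43,5],[88,-86,20],[132,-129,35],[176,-171,55],[216,-210,70]], "turn": [0,0,0,0,0], "fingers": [1,1,1,1,1]}}

```text
clock: 1.35
eef_pos: [482.3, -105.9, 160.4]
tool_rot: [-3.14, 0.0, 0.243]
force: [1.6, -0.7, 0.1]
width: 85.5
```

```bash
python3 -c "
from h import *
go(503,-73,100)"
```

```text
t1.35 pos [ 482.3 -105.9  160.4] rot [-3.14   0.     0.243] w 85.5 F [ 1.6 -0.7  0.1] q7 -1.17
slide [ 28.  -26.8  60.4] turn 0.000 rows 1.1
```

Emit:
{"name": "play_rows", "arguments": {"slide": [[28,-27,30],[28,-27,60],[28,-27,60]], "turn": [0,0,0], "fingers": [0.6,0.6,0.6]}}

```text
clock: 1.72
eef_pos: [501.0, -72.1, 98.5]
tool_rot: [-3.138, 0.005, 0.245]
force: [-1.2, 0.6, 1.1]
width: 51.4
```

```bash
python3 -c "
from h import *
go(503,-73,38)
for n in ('side','top'):
  im,d=shot(n,n+'1')
  p=proj(n,[503,-73,100]); print(p); crop(im,*p,45,n+'1c',7)"
```

```text
t1.73 pos [501.  -72.1  98.5] rot [-3.138  0.005  0.245] w 51.4 F [-1.2  0.6  1.1] q7 -1.23
slide [ 2.1  1.5 60.5] turn 0.000 rows 1.0
[290.04863457 177.83840178]
[309.87792779 206.50036576]
```

View pics/side1c.png

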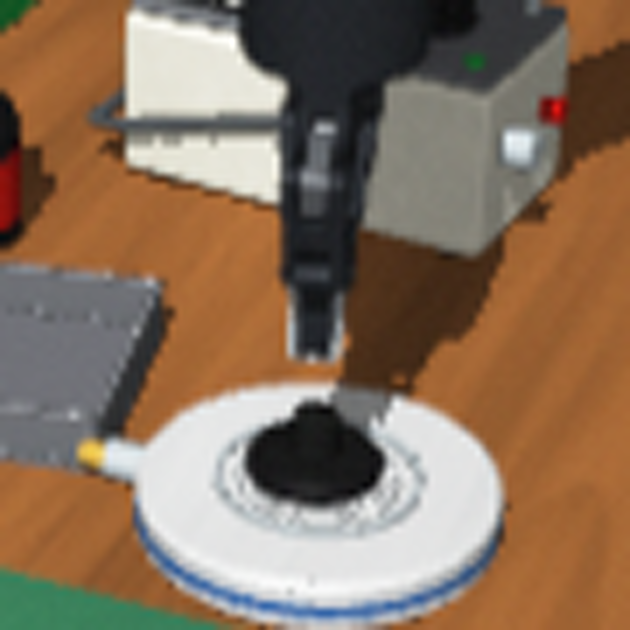

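View pics/top1c.png

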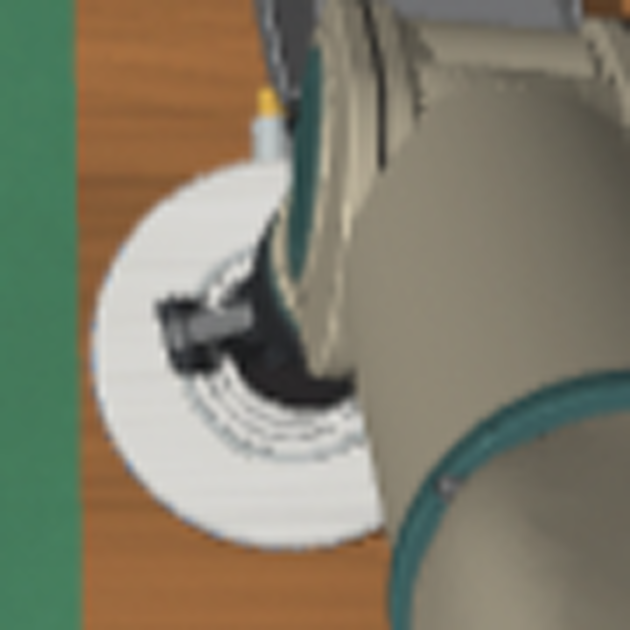

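Emit:
{"name": "play_rows", "arguments": {"slide": [[2,1,40],[2,1,60],[2,1,60],[2,1,60],[2,1,60]], "turn": [0,0,0,0,0], "fingers": [0.6,0.6,0.0,0.0,0.0]}}

```text
clock: 2.45
eef_pos: [505.8, -74.5, 42.4]
tool_rot: [-3.141, -0.002, 0.242]
force: [-0.7, -1.3, 5.5]
width: 18.3
```

Emit:
{"name": "play_rows", "arguments": {"slide": [[0,0,0],[0,0,0],[0,0,-20],[0,0,-40],[0,0,-40]], "turn": [0,0,0,0,0], "fingers": [0,0,0,0,0]}}

```text
clock: 3.08
eef_pos: [506.8, -74.5, 83.3]
tool_rot: [3.141, -0.004, 0.242]
force: [0.5, -0.6, -1.2]
width: 18.4
```

```bash
python3 -c "
from h import *
im,d=shot('side','side2'); crop(im,290,180,50,'side2c',6)
im=cv2.imread('pics/top0.png'); d=np.load('pics/top0.npy')
hsv=cv2.cvtColor(im,cv2.COLOR_BGR2HSV);X=cloud('top',d)
m=((hsv[...,1]<70)&(hsv[...,2]<160)&(np.hypot(X[...,0]-681,X[...,1]+125)<100)&(X[...,2]>-8)).astype(np.uint8)
cs,_=cv2.findContours(m,cv2.RETR_EXTERNAL,cv2.CHAIN_APPROX_NONE); c=max(cs,key=cv2.contourArea)[:,0]
P=onplane('top',c[:,0],c[:,1],30); print(cv2.minAreaRect(P[:,:2].astype(np.float32)))
# inner floor
m=((hsv[...,1]<70)&(hsv[...,2]>85)&(hsv[...,2]<160)&(np.hypot(X[...,0]-681,X[...,1]+125)<90)&(abs(X[...,2]-4)<9)).astype(np.uint8)
cs,_=cv2.findContours(m,cv2.RETR_EXTERNAL,cv2.CHAIN_APPROX_NONE); c=max(cs,key=cv2.contourArea)[:,0]
P=onplane('top',c[:,0],c[:,1],4); print(cv2.minAreaRect(P[:,:2].astype(np.float32)))
go(680,-125,150)"
```

```text
((673.4969482421875, -118.13484954833984), (136.17135620117188, 132.9803924560547), 10.09543514251709)
((679.6328735351562, -130.22897338867188), (117.54436492919922, 105.1038589477539), 9.225274085998535)
t3.12 pos [506.1 -74.4  82.6] rot [ 3.142e+00 -3.000e-03  2.420e-01] w 18.2 F [-0.2 -0.4 -1. ] q7 -1.23
slide [156.9  90.8 -67. ] turn 0.000 rows 3.1
```

View pics/side2c.png

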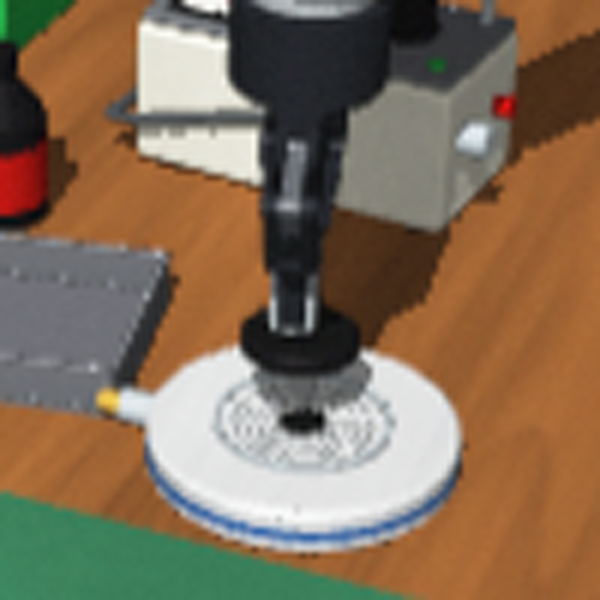

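Emit:
{"name": "play_rows", "arguments": {"slide": [[0,0,-45],[50,29,-50],[100,57,-50],[152,88,-50],[152,88,-50]], "turn": [0,0,0,0,0], "fingers": [0,0,0,0,0]}}

```text
clock: 3.75
eef_pos: [678.0, -125.1, 130.9]
tool_rot: [3.14, -0.005, 0.241]
force: [-1.5, -0.4, -1.1]
width: 18.2
```

```bash
python3 -c "
from h import *
im,d=shot('side','side3'); crop(im,250,170,45,'side3c',6)
X=cloud('side',d); 
im,d=shot('top','top3'); crop(im,305,190,50,'top3c',6)
go(677,-124,25)"
```

```text
t3.85 pos [ 673.3 -123.3  130.7] rot [-3.14e+00  1.00e-03  2.42e-01] w 18.4 F [-0.5  0.7 -1.2] q7 -1.18
slide [  3.5   1.7 105.7] turn 0.000 rows 1.7
```

View pics/side3c.png

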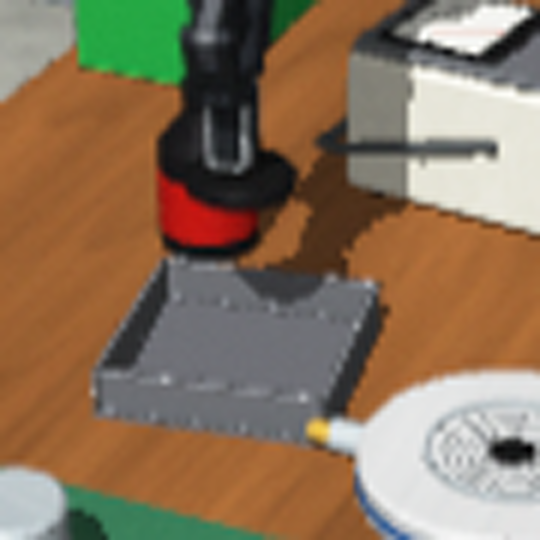

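View pics/top3c.png

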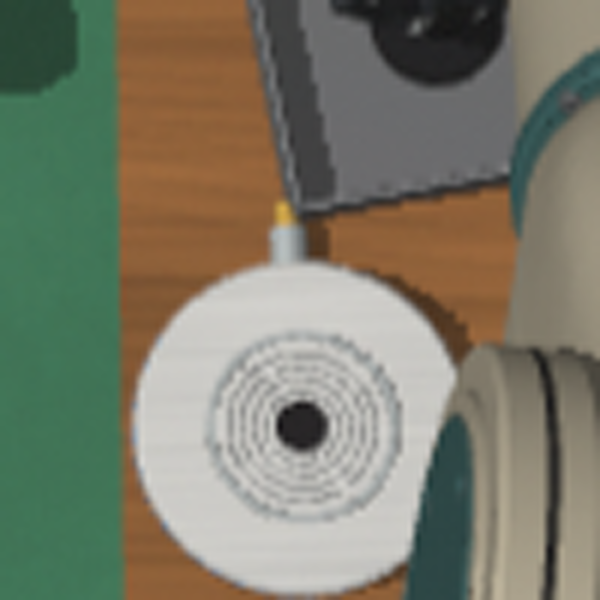

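Emit:
{"name": "play_rows", "arguments": {"slide": [[3,2,55],[3,2,95],[3,2,106],[3,2,108],[3,2,108]], "turn": [0,0,0,0,0], "fingers": [0,0,0,0,0]}}

```text
clock: 4.47
eef_pos: [677.4, -124.4, 24.2]
tool_rot: [-3.141, -0.001, 0.242]
force: [-0.7, 0.0, 0.4]
width: 17.9
```

```bash
python3 -c "
from h import *
go(677,-124,25)
for n,t in (('top','top3'),('side','side3')):
  im=cv2.imread('pics/%s.png'%t); p=proj(n,[500,-66,25]); u,v=map(int,np.round(p)); w=9
  g=255-cv2.cvtColor(im,cv2.COLOR_BGR2GRAY)[v-w:v+w+1,u-w:u+w+1].astype(float); g=np.clip(g-110,0,None)
  k,l,st,ce=cv2.connectedComponentsWithStats((g>20).astype(np.uint8)); i=1+np.argmax(st[1:,4]); g[cv2.dilate((l==i).astype(np.uint8),np.ones((3,3)))==0]=0
  yy,xx=np.mgrid[v-w:v+w+1,u-w:u+w+1]; c=[(xx*g).sum()/g.sum(),(yy*g).sum()/g.sum()]; print(n,c,onplane(n,*c,25),st[i,4])
"
```

```text
t4.47 pos [ 677.4 -124.4   24.2] rot [-3.141e+00 -1.000e-03  2.420e-01] w 17.9 F [-0.7  0.   0.4] q7 -1.18
slide [-0.3 -0.4 -0.8] turn 0.000 rows 0.0
top [np.float64(304.78892976002805), np.float64(210.5244351024698)] [499.42207573 -67.18180638  25.        ] 61
side [np.float64(289.924838940587), np.float64(199.7655690765927)] [498.94506024 -70.18895626  25.        ] 31
```

Emit:
{"name": "play_rows", "arguments": {"slide": [[0,0,2],[0,0,2],[0,0,2],[0,0,2],[0,0,2]], "turn": [0,0,0,0,0], "fingers": [0,0,0.55,0.55,0.55]}}

```text
clock: 5.1
eef_pos: [677.5, -124.4, 22.2]
tool_rot: [-3.141, -0.002, 0.242]
force: [0.5, 0.5, -0.2]
width: 46.8
```

Emit:
{"name": "play_rows", "arguments": {"slide": [[0,0,-30],[0,0,-80],[0,0,-120],[0,0,-140],[0,0,-140]], "turn": [0,0,0,0,0], "fingers": [0.55,0.55,0.55,0.55,0.55]}}

```text
clock: 5.72
eef_pos: [678.5, -124.8, 164.2]
tool_rot: [3.141, -0.005, 0.242]
force: [0.9, 0.2, -0.0]
width: 47.2
```

```bash
python3 -c "
from h import *
im,d=shot('side','side4'); crop(im,245,175,45,'side4c',6)
go(571,185,160,0)"
```

```text
t5.78 pos [ 677.4 -124.6  162.4] rot [-3.141e+00 -2.000e-03  2.420e-01] w 47.2 F [ 1.  -0.4 -0.7] q7 -1.18
slide [ -29.2 -326.     2.5] turn 0.242 rows 5.2
```

View pics/side4c.png

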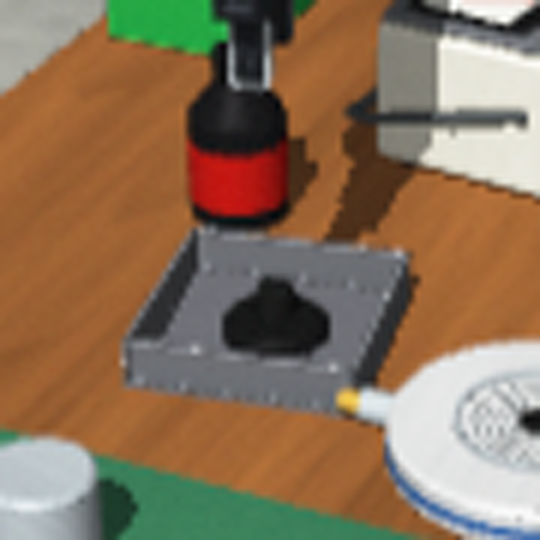

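Emit:
{"name": "play_rows", "arguments": {"slide": [[-6,-61,0],[-12,-122,0],[-18,-183,20],[-24,-244,45],[-29,-306,60]], "turn": [0,0,0,0,0], "fingers": [0.55,0.55,0.55,0.55,0.55]}}

```text
clock: 6.4
eef_pos: [576.0, 160.0, 101.6]
tool_rot: [3.142, 0.001, 0.241]
force: [-0.0, -0.1, 0.0]
width: 46.9
```

```bash
python3 -c "
from h import *
for n,t in (('top','top0'),('side','side0')):
  im=cv2.imread('pics/%s.png'%t); crop(im,*proj(n,[571,184,12]),12,n+'s',20)
  hsv=cv2.cvtColor(im,cv2.COLOR_BGR2HSV); u,v=map(int,proj(n,[571,184,6])); 
  m=((hsv[...,0]<14)|(hsv[...,0]>170))&(hsv[...,1]>120); b=np.zeros_like(m); b[v-9:v+10,u-9:u+10]=1; vv,uu=np.nonzero(m&b); print(n,len(uu),uu.mean(),vv.mean(),onplane(n,uu.mean(),vv.mean(),7))
go(571,184,100)
im,d=shot('side','side5'); crop(im,*proj('side',[571,184,40]),40,'side5c',7)
"
```

```text
top 25 217.28 186.92 [572.34481435 185.30729676   7.        ]
side 44 231.1818181818182 249.72727272727272 [568.60518314 187.55072558   7.        ]
t6.40 pos [576.  160.  101.6] rot [3.142e+00 1.000e-03 2.410e-01] w 46.9 F [-0.  -0.1  0. ] q7 -1.62
slide [  0.9 -24.5   1.6] turn 0.000 rows 0.4
```

View pics/side5c.png

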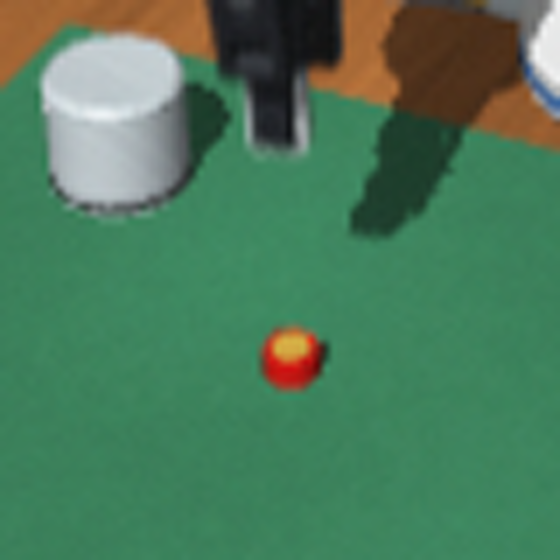

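View pics/tops.png

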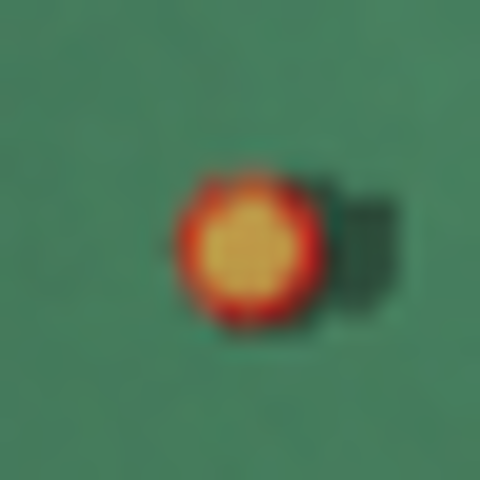

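Emit:
{"name": "play_rows", "arguments": {"slide": [[1,-25,30],[1,-25,70],[1,-25,92],[1,-25,99],[1,-25,99]], "turn": [0,0,0,0,0], "fingers": [0.55,0.55,0.55,0.55,0.55]}}

```text
clock: 7.08
eef_pos: [563.2, 196.4, -0.5]
tool_rot: [-3.133, 0.009, 0.253]
force: [0.3, 0.2, 0.7]
width: 47.4
```

```bash
python3 -c "
from h import *
go(571,185,2.5)
im,d=shot('side','side6'); crop(im,*proj('side',[571,184,20]),30,'side6c',9)
im,d=shot('top','top6'); crop(im,*proj('top',[571,184,20]),30,'top6c',9)
"
```

```text
t7.08 pos [ 5.632e+02  1.964e+02 -5.000e-01] rot [-3.133  0.009  0.253] w 47.4 F [0.3 0.2 0.7] q7 -1.65
slide [ 4.7 13.  -3.2] turn 0.000 rows 0.2
```

View pics/side6c.png

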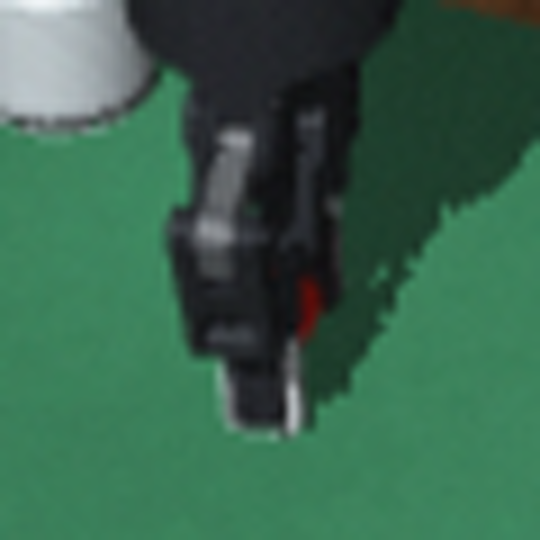

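View pics/top6c.png

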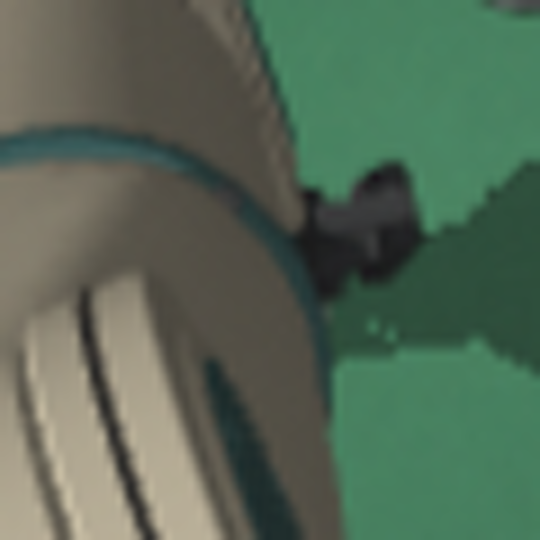

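Emit:
{"name": "play_rows", "arguments": {"slide": [[0,0,-6],[0,0,-6]], "turn": [0,0], "fingers": [0.55,0.55]}}

```text
clock: 7.42
eef_pos: [563.8, 197.8, 6.4]
tool_rot: [-3.132, 0.007, 0.254]
force: [0.4, -0.3, 0.9]
width: 47.0
```

```bash
python3 -c "
from h import *
go(571,185,2.5)
s=ctrl.read_state(); print(s['qpos'],s['qd'],s['tau'])
im,d=shot('side','side7'); crop(im,*proj('side',[571,184,20]),30,'side7c',9)
"
```

```text
t7.42 pos [563.8 197.8   6.4] rot [-3.132  0.007  0.254] w 47.0 F [ 0.4 -0.3  0.9] q7 -1.65
slide [ 3.8 14.3  3.7] turn 0.000 rows 0.2
[-0.38711269  0.86874659  0.01397291  1.80583027 -0.04595655  0.47328083
 -1.65346931] [ 0.00030535  0.00400042  0.00205793  0.00283078 -0.00041653 -0.00242048
 -0.00042272] [-1.67370770e-03 -5.83066320e+01  1.10098802e+00 -1.02590382e+01
 -1.72159279e-02  8.75763455e-02  8.24037124e-04]
```

View pics/side7c.png

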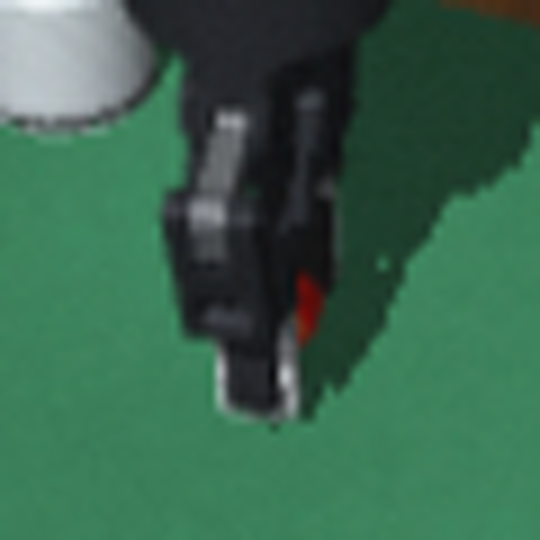

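Emit:
{"name": "play_rows", "arguments": {"slide": [[0,0,-25],[0,0,-50],[0,0,-50]], "turn": [0,0,0], "fingers": [0.55,0.55,0.55]}}

```text
clock: 7.85
eef_pos: [565.7, 197.9, 58.1]
tool_rot: [-3.132, 0.003, 0.254]
force: [0.4, -0.5, 0.2]
width: 46.9
```

```bash
python3 -c "
from h import *
go(571,185,55,0.244)
im,d=shot('side','side8'); crop(im,*proj('side',[571,184,20]),30,'side8c',9)
hsv=cv2.cvtColor(im,cv2.COLOR_BGR2HSV); u,v=map(int,proj('side',[571,184,6])); 
m=((hsv[...,0]<14)|(hsv[...,0]>170))&(hsv[...,1]>120); b=np.zeros_like(m); b[v-15:v+15,u-15:u+15]=1; vv,uu=np.nonzero(m&b); print(len(uu),onplane('side',uu.mean(),vv.mean(),7))
"
```

```text
t7.85 pos [565.7 197.9  58.1] rot [-3.132e+00  3.000e-03  2.540e-01] w 46.9 F [ 0.4 -0.5  0.2] q7 -1.65
slide [ 1.9 13.9  3. ] turn 0.010 rows 0.2
45 [572.2151778 180.1338252   7.       ]
```

View pics/side8c.png

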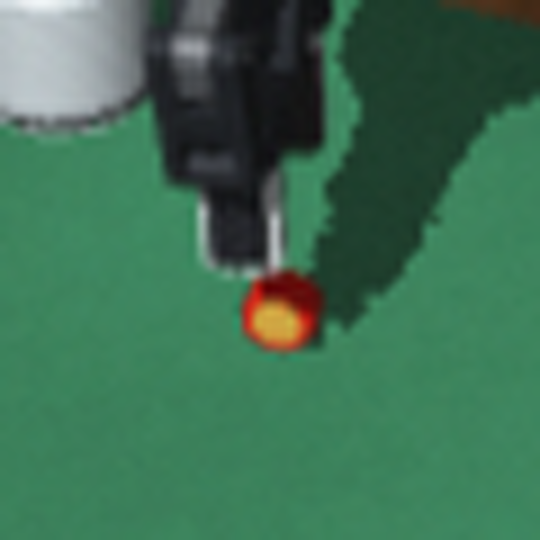

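Emit:
{"name": "play_rows", "arguments": {"slide": [[0,0,-40],[20,-30,-60],[40,-80,-60],[60,-120,-60],[60,-120,-60]], "turn": [0,0,0,0,0], "fingers": [0.55,0.55,0.55,0.55,0.55]}}

```text
clock: 8.52
eef_pos: [591.3, 334.1, 116.2]
tool_rot: [-3.129, 0.006, 0.261]
force: [-0.2, -0.9, 0.5]
width: 47.2
```

```bash
python3 -c "
from h import *
go(571,185,55,0.244)
for n in('side','top'):
  im,d=shot(n,n+'9'); crop(im,*proj(n,[571,184,20]),15,n+'9c',18); cv2.imwrite
a=cv2.imread('pics/side9c.png');b=cv2.imread('pics/top9c.png'); cv2.imwrite('pics/c9.png',cv2.resize(np.hstack([a,b]),(800,400)))
"
```

```text
t8.53 pos [591.3 334.1 116.2] rot [-3.129  0.006  0.261] w 47.2 F [-0.2 -0.9  0.5] q7 -1.81
slide [-57.7 139.6  59.8] turn 0.017 rows 2.6
```

View pics/c9.png

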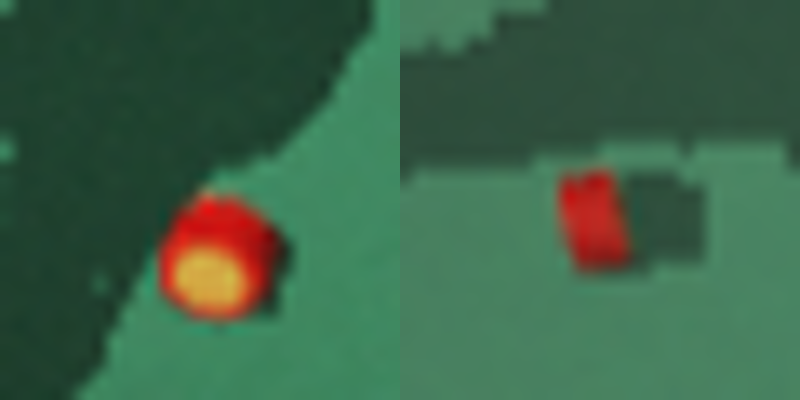

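View pics/top9.png

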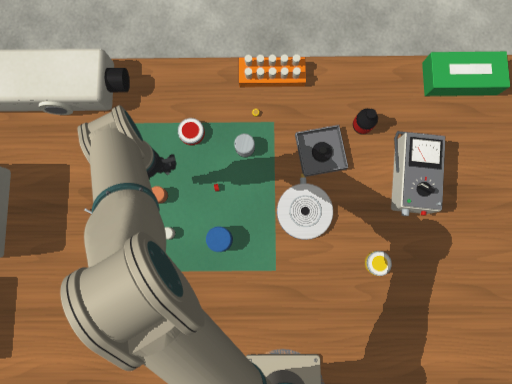

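```bash
cat >> h.py <<'E'
def red(n,im,c,w=15,z=7):
    hsv=cv2.cvtColor(im,cv2.COLOR_BGR2HSV); u,v=map(int,proj(n,[c[0],c[1],z]))
    m=((hsv[...,0]<22)|(hsv[...,0]>170))&(hsv[...,1]>120); b=np.zeros_like(m); b[v-w:v+w,u-w:u+w]=1
    m=(m&b).astype(np.uint8); k,l,st,ce=cv2.connectedComponentsWithStats(m); i=1+np.argmax(st[1:,4]); print(n,st[i],onplane(n,*ce[i],z)); return l==i
E
python3 -c "
from h import *
m=red('top',cv2.imread('pics/top9.png'),(571,184),12,18)
v,u=np.nonzero(m); P=onplane('top',u,v,22); print(cv2.minAreaRect(P[:,:2].astype(np.float32)))
m=red('side',cv2.imread('pics/side9.png'),(571,184),12,11)
v,u=np.nonzero(m);"
```

```text
top [214 184   5   7  31] [570.43622279 187.84964361  18.        ]
((569.827880859375, 187.41697692871094), (17.74033546447754, 11.590824127197266), 0.4491726756095886)
side [227 244   9   9  67] [570.277096   185.67043765  11.        ]
```

Emit:
{"name": "play_rows", "arguments": {"slide": [[0,0,0],[0,0,0]], "turn": [0.015,0.015], "fingers": [0,0]}}

```text
clock: 8.88
eef_pos: [592.1, 326.1, 115.9]
tool_rot: [-3.135, 0.009, 0.238]
force: [-0.1, -0.2, -0.1]
width: 10.8
```

```bash
python3 -c "
from h import *
c=np.array([575,178]); t=c+45*np.array([-.24,.97]); go(t[0],t[1],15,.244)"
```

```text
t8.88 pos [592.1 326.1 115.9] rot [-3.135  0.009  0.238] w 10.8 F [-0.1 -0.2 -0.1] q7 -1.82
slide [-50.9  95.6 100.7] turn -0.006 rows 2.4
```

```bash
python3 -c "
from h import *
go(559,231,60,.244);go(559,231,15)"
```

```text
t8.88 pos [592.1 326.1 115.9] rot [-3.135  0.009  0.238] w 10.8 F [-0.1 -0.2 -0.1] q7 -1.82
slide [-54.1  85.   55.8] turn -0.006 rows 1.8
t8.88 pos [592.1 326.1 115.9] rot [-3.135  0.009  0.238] w 10.8 F [-0.1 -0.2 -0.1] q7 -1.82
slide [-53.7  85.3 100.8] turn 0.000 rows 2.3
```

Emit:
{"name": "play_rows", "arguments": {"slide": [[-25,40,10],[-54,85,40],[-54,85,80],[-54,85,98],[-54,85,98]], "turn": [-0.006,-0.006,-0.006,-0.006,-0.006], "fingers": [0,0,0,0,0]}}

```text
clock: 9.5
eef_pos: [558.1, 231.6, 16.9]
tool_rot: [-3.134, 0.011, 0.245]
force: [1.0, -0.7, 0.7]
width: 0.2
```

```bash
python3 -c "
from h import *
go(570,187,15,.244)
im,d=shot('side','side10'); crop(im,*proj('side',[565,200,20]),20,'side10c',14)
im,d=shot('top','top10'); crop(im,*proj('top',[565,200,20]),20,'top10c',14)
go(570,187,15,.244)
"
```

```text
t9.50 pos [558.1 231.6  16.9] rot [-3.134  0.011  0.245] w 0.2 F [ 1.  -0.7  0.7] q7 -1.71
slide [ 0.7 46.1  1.5] turn 0.001 rows 0.7
t9.60 pos [559.5 232.3  18.6] rot [-3.134  0.007  0.245] w -0.1 F [ 0.9 -0.9 -0.6] q7 -1.71
slide [-0.8 46.5  3.3] turn 0.001 rows 0.7
```

View pics/side10c.png

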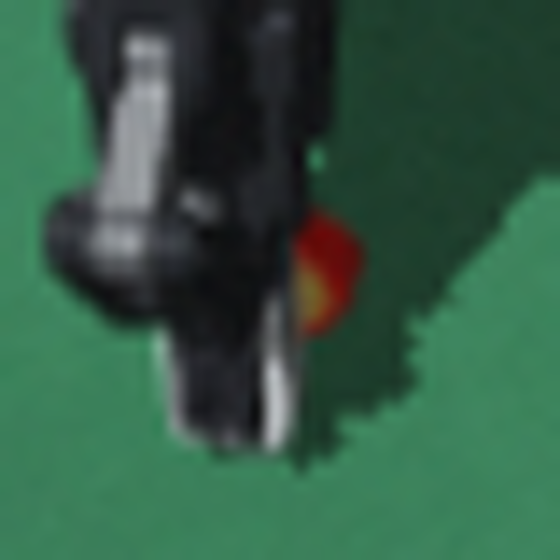

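View pics/top10c.png

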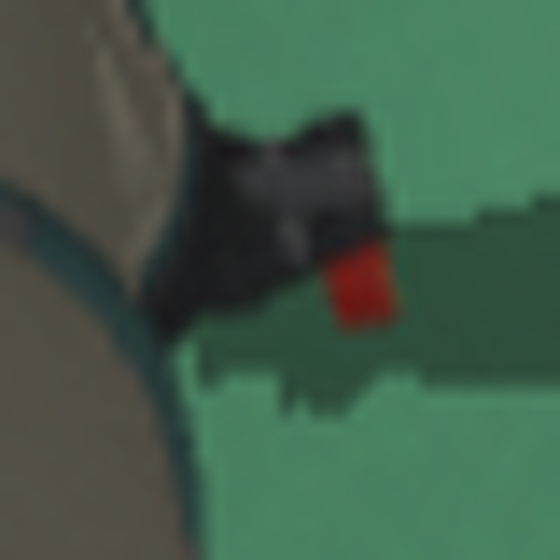

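Emit:
{"name": "play_rows", "arguments": {"slide": [[0,20,2],[0,30,2],[0,36,2],[0,42,2],[0,42,2]], "turn": [0,0,0,0,0], "fingers": [0,0,0,0,0]}}

```text
clock: 10.22
eef_pos: [570.5, 192.1, 17.2]
tool_rot: [-3.133, 0.005, 0.245]
force: [-1.3, 1.1, 5.2]
width: 0.3
```

```bash
python3 -c "
from h import *
go(570,187,15,.244)
im,d=shot('side','side11'); crop(im,*proj('side',[570,187,20]),20,'side11c',14)
im,d=shot('top','top11'); crop(im,*proj('top',[570,187,20]),20,'top11c',14)
"
```

```text
t10.22 pos [570.5 192.1  17.2] rot [-3.133  0.005  0.245] w 0.3 F [-1.3  1.1  5.2] q7 -1.65
slide [-1.8  4.9  2.2] turn 0.001 rows 0.1
```

View pics/side11c.png

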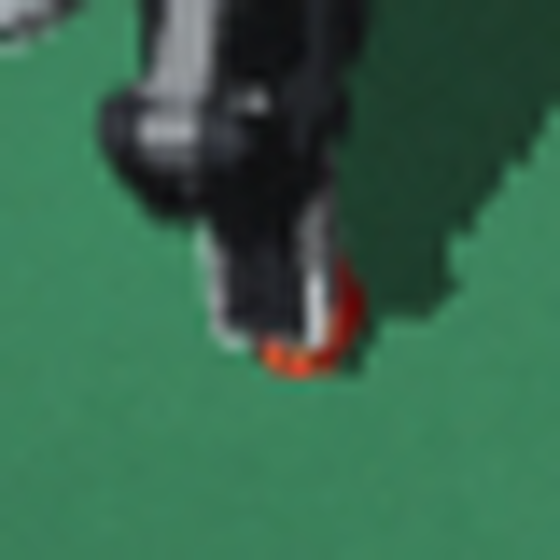

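View pics/top11c.png

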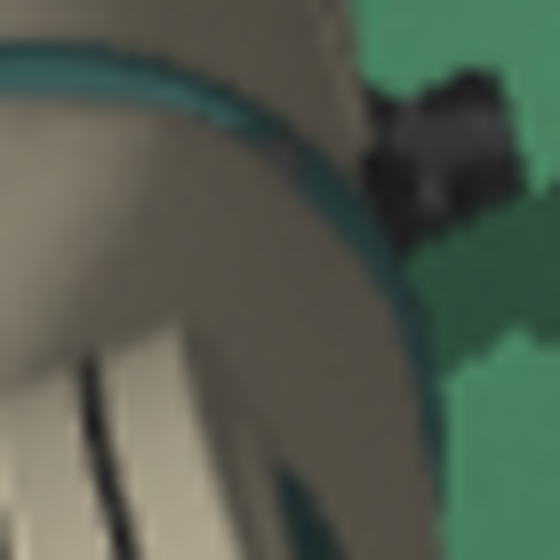

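Emit:
{"name": "play_rows", "arguments": {"slide": [[-1,4,-1],[-1,8,-1],[-1,12,-1],[-1,12,-30],[-1,12,-60]], "turn": [0,0,0,0,0], "fingers": [0,0,0,0,0]}}

```text
clock: 10.95
eef_pos: [572.3, 179.2, 76.9]
tool_rot: [-3.133, 0.007, 0.245]
force: [1.1, -0.3, 0.6]
width: 0.4
```

```bash
python3 -c "
from h import *
go(570,187,15,.244)
im,d=shot('side','side12'); crop(im,*proj('side',[570,180,10]),20,'side12c',14)
"
```

```text
t10.95 pos [572.3 179.2  76.9] rot [-3.133  0.007  0.245] w 0.4 F [ 1.1 -0.3  0.6] q7 -1.64
slide [ 0.1 -7.6 62. ] turn 0.001 rows 1.0
```

View pics/side12c.png

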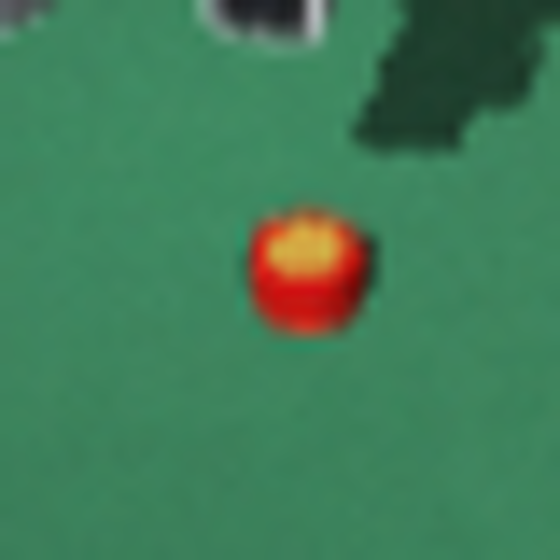

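Emit:
{"name": "play_rows", "arguments": {"slide": [[0,50,-40],[0,105,-50],[0,150,-50],[0,150,-50]], "turn": [0,0,0,0], "fingers": [0.6,0.6,0.6,0.6]}}

```text
clock: 11.5
eef_pos: [612.0, 27.3, 129.6]
tool_rot: [-3.137, 0.001, 0.236]
force: [0.6, 2.1, -0.0]
width: 50.9
```

```bash
cat >> h.py <<'E'
def brass(n,im,c,w=8,z=12):
    hsv=cv2.cvtColor(im,cv2.COLOR_BGR2HSV).astype(int); u,v=map(int,np.round(proj(n,[c[0],c[1],z])))
    b=im[v-w:v+w,u-w:u+w].astype(float); h=hsv[v-w:v+w,u-w:u+w]
    for nm,m in (('brass',(h[...,0]>14)&(h[...,0]<30)&(h[...,1]>100)),('all',((h[...,0]<30)|(h[...,0]>170))&(h[...,1]>110))):
        vv,uu=np.nonzero(m); P=onplane(n,uu.mean()+u-w,vv.mean()+v-w,z if nm=='brass' else z-4); print(n,nm,len(uu),np.round(P,1))
E
python3 -c "
from h import *
im,d=shot('side','side13'); brass('side',im,(568,178))
im,d=shot('top','top13'); brass('top',im,(568,178)); crop(im,*proj('top',[570,180,10]),20,'top13c',14)
print('orig');brass('side',cv2.imread('pics/side0.png'),(571,185));brass('top',cv2.imread('pics/top0.png'),(571,185))
go(571,176,60,.244)"
```

```text
side brass 17 [575.5 166.2  12. ]
side all 61 [573.7 170.2   8. ]
top brass 16 [575.7 171.   12. ]
top all 45 [575.4 170.8   8. ]
orig
side brass 18 [571.6 183.9  12. ]
side all 62 [569.6 185.4   8. ]
top brass 19 [571.3 186.2  12. ]
top all 45 [572. 186.   8.]
t11.60 pos [610.9  33.7 129.3] rot [-3.132e+00  1.000e-03  2.430e-01] w 50.8 F [ 0.4  0.7 -0.1] q7 -1.42
slide [  -4.4 -147.    70.7] turn -0.001 rows 2.6
```

View pics/top13c.png

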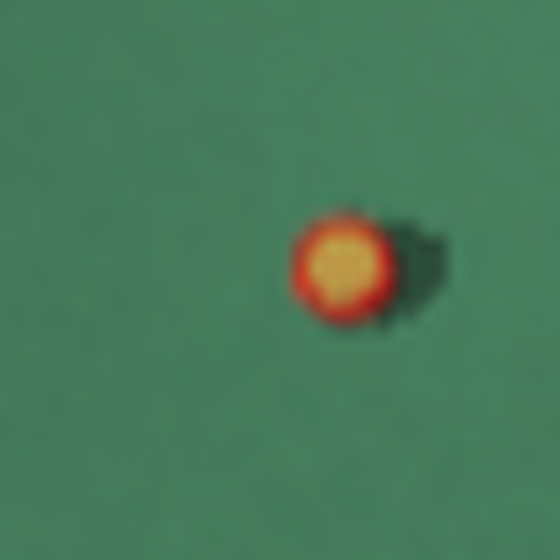

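```bash
python3 -c "
from h import *
go(575.5,170.5,60,.244)"
```

```text
t11.60 pos [610.9  33.7 129.3] rot [-3.132e+00  1.000e-03  2.430e-01] w 50.8 F [ 0.4  0.7 -0.1] q7 -1.42
slide [  -1.3 -140.6   70.6] turn -0.001 rows 2.5
```

Emit:
{"name": "play_rows", "arguments": {"slide": [[0,-50,10],[-1,-100,30],[-1,-141,70],[-1,-141,70],[-1,-141,70]], "turn": [0,0,0,0,0], "fingers": [0.6,0.6,0.6,0.6,0.6]}}

```text
clock: 12.22
eef_pos: [575.3, 171.8, 60.3]
tool_rot: [-3.132, 0.002, 0.246]
force: [0.7, -0.6, 0.5]
width: 51.0
```

```bash
python3 -c "
from h import *
go(575.5,170.5,2.5,.244)
im,d=shot('side','side14'); crop(im,*proj('side',[575,170,25]),25,'side14c',12)
go(575.5,170.5,2.5,.244)
"
```

```text
t12.22 pos [575.3 171.8  60.3] rot [-3.132e+00  2.000e-03  2.460e-01] w 51.0 F [ 0.7 -0.6  0.5] q7 -1.63
slide [-0.   1.9 57.8] turn 0.002 rows 0.9
t12.28 pos [576.1 170.7  61. ] rot [-3.133e+00  1.000e-03  2.440e-01] w 51.2 F [ 0.9 -1.   0.3] q7 -1.63
slide [-0.6  0.6 58.5] turn -0.000 rows 0.9
```

View pics/side14c.png

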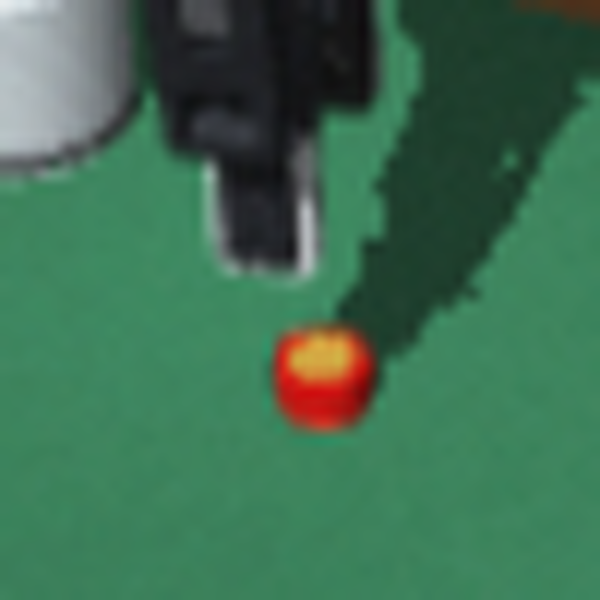

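```bash
python3 -c "
from h import *
o=np.array([int(x) for x in proj('side',[575,170,25])])-25
for sgn in (-1,1):
  for z in (61,66):
    P=np.array([576.1,170.7,z])+sgn*30*np.array([.24,-.97,0]); print(sgn,z,(proj('side',P)-o)*12)
print((proj('side',[575.5,170.5,0])-o)*12,(proj('side',[575.5,170.5,12])-o)*12)"
```

```text
-1 61 [264.26848829 268.13323107]
-1 66 [263.22918698 249.50499805]
1 61 [328.22418623  97.66311716]
1 66 [327.40553855  79.49598097]
[310.7442473  397.60902914] [308.67662391 356.08745224]
```

Emit:
{"name": "play_rows", "arguments": {"slide": [[-1,1.5,30],[-1,1.5,50],[-1,1.5,59],[-1,1.5,59],[-1,1.5,59]], "turn": [0,0,0,0,0], "fingers": [0.6,0.6,0.6,0,0]}}

```text
clock: 12.9
eef_pos: [576.0, 169.5, 2.8]
tool_rot: [-3.133, -0.0, 0.243]
force: [0.5, -0.0, -0.0]
width: 18.9
```

Emit:
{"name": "play_rows", "arguments": {"slide": [[0,0,0],[0,0,0],[0,0,-20],[0,0,-40],[0,0,-40]], "turn": [0,0,0,0,0], "fingers": [0,0,0,0,0]}}

```text
clock: 13.52
eef_pos: [578.0, 169.8, 45.6]
tool_rot: [-3.132, -0.005, 0.243]
force: [-0.1, 0.9, -0.0]
width: 19.0
```

```bash
python3 -c "
from h import *
im,d=shot('side','side15'); crop(im,*proj('side',[575,170,45]),25,'side15c',12)
go(499.5,-67,110,.244)
"
```

```text
t13.57 pos [577.1 169.5  44.4] rot [-3.132e+00 -3.000e-03  2.430e-01] w 18.9 F [ 0.6  0.3 -0.7] q7 -1.63
slide [-132.1  210.3  -67.9] turn -0.001 rows 4.1
```

View pics/side15c.png

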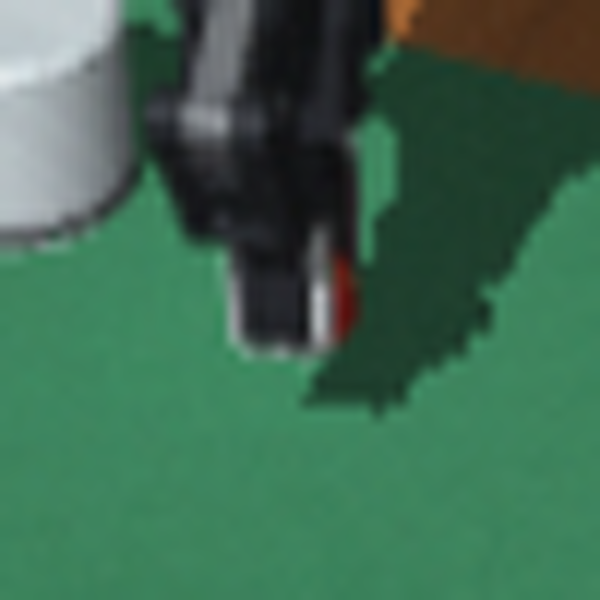

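Emit:
{"name": "play_rows", "arguments": {"slide": [[0,0,-40],[-40,50,-60],[-75,100,-60],[-105,150,-60],[-131,200,-60]], "turn": [0,0,0,0,0], "fingers": [0,0,0,0,0]}}

```text
clock: 14.2
eef_pos: [496.7, -58.6, 102.0]
tool_rot: [-3.133, -0.003, 0.243]
force: [1.0, -0.6, -0.5]
width: 18.7
```

Emit:
{"name": "play_rows", "arguments": {"slide": [[0,0,0],[0,0,0]], "turn": [0,0], "fingers": [0,0]}}

```text
clock: 14.45
eef_pos: [496.7, -58.3, 101.9]
tool_rot: [-3.132, -0.003, 0.243]
force: [-0.1, 0.6, -0.3]
width: 18.8
```

```bash
python3 -c "
from h import *
go(500.5,-67,45,.244)
"
```

```text
t14.45 pos [496.7 -58.3 101.9] rot [-3.132e+00 -3.000e-03  2.430e-01] w 18.8 F [-0.1  0.6 -0.3] q7 -1.29
slide [ 1.5  9.9 56.8] turn -0.001 rows 0.9
```

Emit:
{"name": "play_rows", "arguments": {"slide": [[1.5,10,20],[1.5,10,45],[1.5,10,57],[1.5,10,57],[1.5,10,57]], "turn": [0,0,0,0,0], "fingers": [0,0,0,0,0]}}

```text
clock: 15.08
eef_pos: [501.1, -66.5, 45.3]
tool_rot: [-3.132, -0.003, 0.244]
force: [0.7, 0.9, -0.4]
width: 18.8
```

```bash
python3 -c "
from h import *
im,d=shot('side','side16'); crop(im,*proj('side',[499,-67,45]),22,'side16c',14)
im,d=shot('top','top16'); crop(im,*proj('top',[499,-67,45]),22,'top16c',14)
go(500.5,-67,28,.244)
"
```

```text
t15.18 pos [501.2 -66.9  45.5] rot [-3.132 -0.004  0.243] w 18.9 F [ 0.3 -0.1  0.4] q7 -1.28
slide [-0.8  0.1 17.5] turn -0.001 rows 0.3
```

View pics/side16c.png

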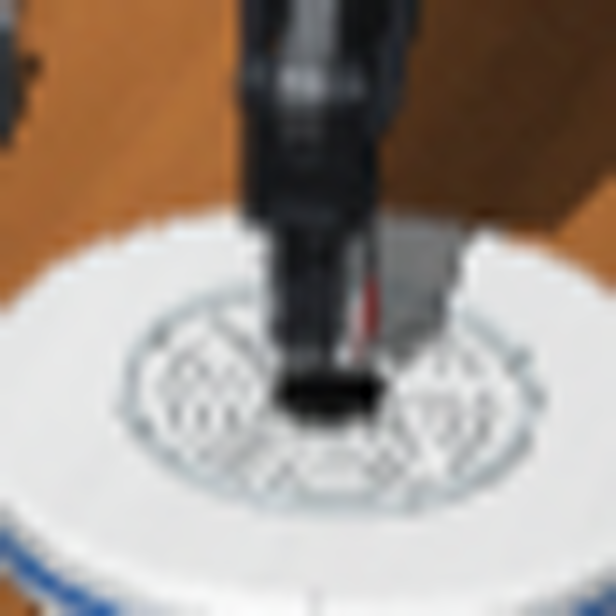

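View pics/top16c.png

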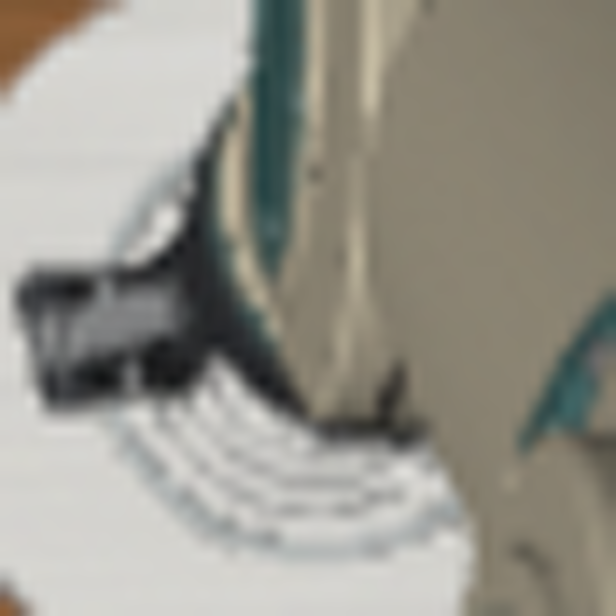

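Emit:
{"name": "play_rows", "arguments": {"slide": [[0.5,1.3,10],[0.5,1.3,16],[0.5,1.3,18.5],[0.5,1.3,18.5],[0.5,1.3,18.5]], "turn": [0,0,0,0,0], "fingers": [0,0,0,0,0]}}

```text
clock: 15.8
eef_pos: [501.8, -67.9, 27.6]
tool_rot: [-3.132, -0.004, 0.243]
force: [-1.3, -1.1, 9.1]
width: 19.1
```

```bash
python3 -c "
from h import *
go(501.5,-68,28,.244)
"
```

```text
t15.80 pos [501.8 -67.9  27.6] rot [-3.132 -0.004  0.243] w 19.1 F [-1.3 -1.1  9.1] q7 -1.28
slide [-0.3  0.  -0.4] turn -0.001 rows 0.0
```

Touching down (9 N). Release and rise.

Emit:
{"name": "play_rows", "arguments": {"slide": [[0,0,-0.5],[0,0,-0.5],[0,0,-0.5],[0,0,-0.5],[0,0,-0.5]], "turn": [0,0,0,0,0], "fingers": [0.25,0.45,0.5,0.5,0.5]}}

```text
clock: 16.42
eef_pos: [501.7, -68.0, 28.0]
tool_rot: [-3.132, -0.004, 0.243]
force: [-0.4, -0.7, 0.2]
width: 43.0
```

Emit:
{"name": "play_rows", "arguments": {"slide": [[0,0,-30],[0,0,-80],[0,-40,-100],[0,-95,-100],[0,-95,-100]], "turn": [0,0,0,0,0], "fingers": [0.5,0.5,0.5,0.5,0.5]}}

```text
clock: 17.05
eef_pos: [477.7, 28.3, 129.3]
tool_rot: [-3.13, -0.004, 0.251]
force: [-0.4, -0.9, -0.2]
width: 42.4
```

```bash
python3 -c "
from h import *
im,d=shot('side','side17'); crop(im,*proj('side',[499,-67,35]),22,'side17c',14); brass('side',im,(499,-67),z=37)
im,d=shot('top','top17'); crop(im,*proj('top',[499,-67,35]),22,'top17c',14); brass('top',im,(499,-67),z=37)
go(438,324,90,.244)
a=cv2.imread('pics/side17c.png');b=cv2.imread('pics/top17c.png'); cv2.imwrite('pics/c17.png',cv2.resize(np.hstack([a,b]),(800,400)))
"
```

```text
side brass 8 [500.5 -69.3  37. ]
side all 45 [498.9 -65.1  33. ]
top brass 0 [nan nan nan]
top all 0 [nan nan nan]
t17.15 pos [478.7  23.7 129. ] rot [-3.133 -0.004  0.245] w 42.9 F [-0.3 -0.5  0.5] q7 -1.43
slide [  33.1 -300.9   41.8] turn 0.001 rows 4.9h.py:49: RuntimeWarning: Mean of empty slice.
  vv,uu=np.nonzero(m); P=onplane(n,uu.mean()+u-w,vv.mean()+v-w,z if nm=='brass' else z-4); print(n,nm,len(uu),np.round(P,1))
  ret = ret.dtype.type(ret / rcount)
```

View pics/c17.png

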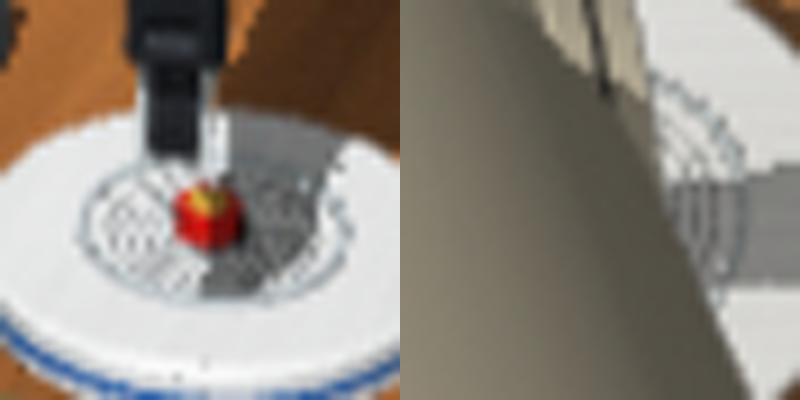

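View pics/top17.png

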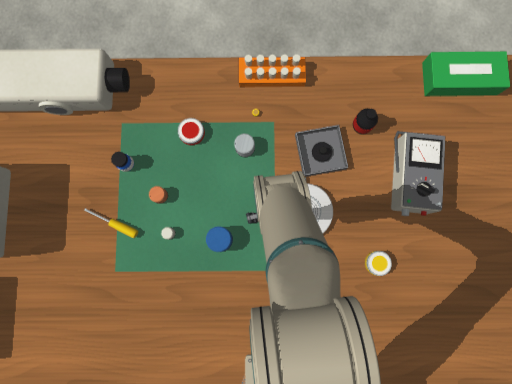

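Emit:
{"name": "play_rows", "arguments": {"slide": [[6,-60,0],[13,-120,0],[20,-180,0],[27,-240,10],[33,-300,20]], "turn": [0,0,0,0,0], "fingers": [0.7,0.7,0.7,0.7,0.7]}}

```text
clock: 17.77
eef_pos: [439.3, 323.1, 111.4]
tool_rot: [-3.134, -0.004, 0.241]
force: [1.3, 0.2, 0.6]
width: 60.1
```

Emit:
{"name": "play_rows", "arguments": {"slide": [[0,0,0],[0,0,0]], "turn": [0,0], "fingers": [0.7,0.7]}}

```text
clock: 18.02
eef_pos: [440.1, 321.4, 110.9]
tool_rot: [-3.135, -0.004, 0.24]
force: [-0.1, -1.1, -0.6]
width: 60.0
```

```bash
python3 -c "
from h import *
im,d=shot('top','top18'); crop(im,*proj('top',[499,-67,35]),22,'top18c',14); brass('top',im,(499,-67),z=37)
print(topface('top',im,d,(686,102),45,52),topface('top',im,d,(419,175),50,62,col=(100,130,60)))
im,d=shot('side','side18'); brass('side',im,(499,-67),z=37);crop(im,*proj('side',[438,324,35]),30,'side18c',10)
print(topface('side',im,d,(437,325),32,32))
go(437.5,324.5,60,.244)
"
```

```text
top brass 19 [500.8 -66.   37. ]
top all 45 [500.  -65.7  33. ]
[690.7 104.7 690.7 105.2  29.2 318. ] [419.6 175.6 419.6 175.5  34.8 503. ]
side brass 8 [500.5 -69.3  37. ]
side all 45 [498.9 -65.1  33. ]
[437.1 325.4 437.2 325.5  17.2 150. ]
t18.12 pos [440.5 320.6 111.3] rot [-3.135 -0.004  0.238] w 59.5 F [ 0.2  0.6 -0.1] q7 -1.95
slide [-2.2 -4.2 51.4] turn -0.006 rows 0.8
```

View pics/top18c.png

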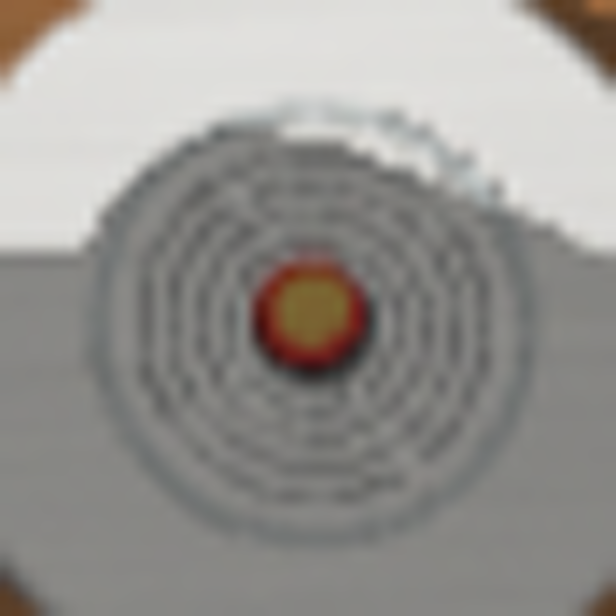

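View pics/side18c.png

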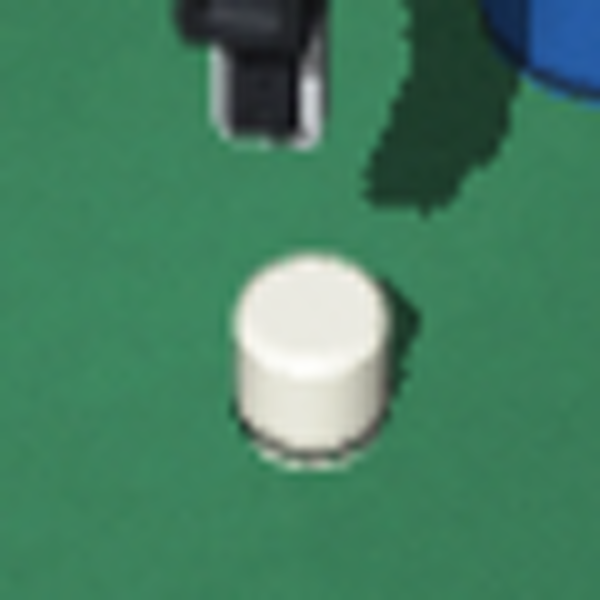

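Emit:
{"name": "play_rows", "arguments": {"slide": [[0,0,0],[0,0,0],[0,0,0],[0,0,0],[0,0,0]], "turn": [0.18,0.36,0.54,0.72,0.9], "fingers": [0.7,0.7,0.7,0.7,0.7]}}

```text
clock: 18.75
eef_pos: [441.5, 318.4, 111.7]
tool_rot: [-3.134, 0.002, -0.672]
force: [0.2, 0.6, 0.0]
width: 59.7
```

Emit:
{"name": "play_rows", "arguments": {"slide": [[0,0,0],[0,0,0],[0,0,0],[0,0,0],[0,0,0]], "turn": [0.18,0.36,0.54,0.67,0.67], "fingers": [0.7,0.7,0.7,0.7,0.7]}}

```text
clock: 19.38
eef_pos: [442.2, 316.8, 111.8]
tool_rot: [-3.137, 0.004, -1.343]
force: [0.2, -0.7, -0.1]
width: 59.8
```

```bash
python3 -c "
from h import *
go(438,322,60,-1.33)
"
```

```text
t19.38 pos [442.2 316.8 111.8] rot [-3.137  0.004 -1.343] w 59.8 F [ 0.2 -0.7 -0.1] q7 -2.94
slide [-5.8  3.2 51.8] turn -0.013 rows 0.8
```

Emit:
{"name": "play_rows", "arguments": {"slide": [[0,0,0],[0,0,0],[0,0,0],[0,0,0],[0,0,0]], "turn": [-0.18,-0.36,-0.54,-0.72,-0.9], "fingers": [0.7,0.7,0.7,0.7,0.7]}}

```text
clock: 20.0
eef_pos: [442.9, 315.9, 112.2]
tool_rot: [-3.134, -0.002, -0.437]
force: [-1.3, -0.9, -1.0]
width: 59.8
```

Emit:
{"name": "play_rows", "arguments": {"slide": [[0,0,0],[0,0,0],[0,0,0],[0,0,0],[0,0,0]], "turn": [-0.18,-0.36,-0.54,-0.72,-0.9], "fingers": [0.7,0.7,0.7,0.7,0.7]}}

```text
clock: 20.62
eef_pos: [443.8, 315.0, 112.9]
tool_rot: [-3.138, -0.008, 0.47]
force: [0.3, -0.7, -0.5]
width: 59.8
```

Emit:
{"name": "play_rows", "arguments": {"slide": [[0,0,0],[0,0,0],[0,0,0],[0,0,0],[0,0,0]], "turn": [-0.18,-0.36,-0.54,-0.72,-0.9], "fingers": [0.7,0.7,0.7,0.7,0.7]}}

```text
clock: 21.25
eef_pos: [444.9, 314.2, 113.6]
tool_rot: [3.135, -0.01, 1.377]
force: [-0.1, 0.8, -0.3]
width: 59.8
```

Emit:
{"name": "play_rows", "arguments": {"slide": [[0,0,0],[0,0,0],[0,0,0],[0,0,0]], "turn": [-0.18,-0.36,-0.44,-0.44], "fingers": [0.7,0.7,0.7,0.7]}}

```text
clock: 21.75
eef_pos: [445.9, 313.5, 114.3]
tool_rot: [3.13, -0.007, 1.816]
force: [0.4, 0.1, 0.2]
width: 59.7
```

```bash
python3 -c "
from h import *
go(438,322,60,1.81)
"
```

```text
t21.75 pos [445.9 313.5 114.3] rot [ 3.13  -0.007  1.816] w 59.7 F [0.4 0.1 0.2] q7 -0.69
slide [ 9.8 -6.3 54.3] turn 0.006 rows 0.9
```

Emit:
{"name": "play_rows", "arguments": {"slide": [[9,-6,20],[9.5,-6,54],[9.5,-6,54]], "turn": [0,0,0], "fingers": [0.7,0.7,0.7]}}

```text
clock: 22.12
eef_pos: [437.3, 320.4, 58.9]
tool_rot: [3.133, -0.005, 1.815]
force: [-0.1, -0.9, -0.7]
width: 59.7
```

```bash
python3 -c "
from h import *
go(438,322.3,8)
im,d=shot('side','side19');crop(im,*proj('side',[438,324,45]),30,'side19c',10)
"
```

```text
t22.12 pos [437.3 320.4  58.9] rot [ 3.133 -0.005  1.815] w 59.7 F [-0.1 -0.9 -0.7] q7 -0.75
slide [ 1.4  0.7 51. ] turn 0.000 rows 0.8
```

View pics/side19c.png

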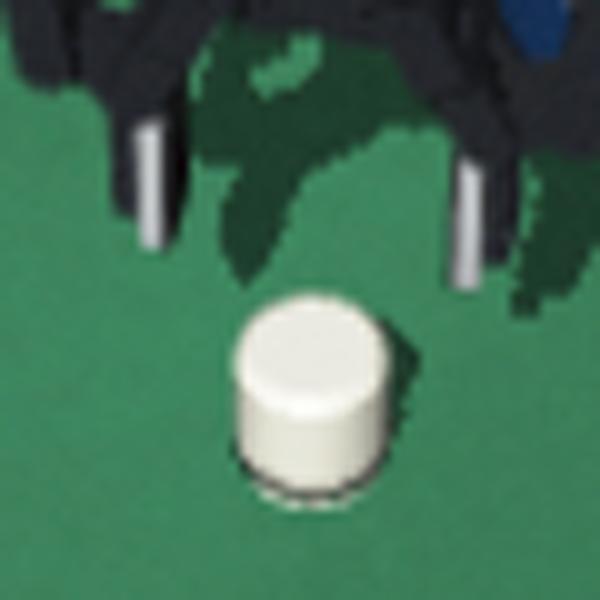

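Emit:
{"name": "play_rows", "arguments": {"slide": [[1.5,0.7,30],[1.5,0.7,50],[1.5,0.7,50],[1.5,0.7,50],[1.5,0.7,50]], "turn": [0,0,0,0,0], "fingers": [0.7,0.7,0,0,0]}}

```text
clock: 22.8
eef_pos: [439.8, 323.7, 11.6]
tool_rot: [3.129, -0.007, 1.815]
force: [1.0, -0.3, 4.5]
width: 31.8
```

Emit:
{"name": "play_rows", "arguments": {"slide": [[0,0,0],[0,0,0]], "turn": [0,0], "fingers": [0,0]}}

```text
clock: 23.05
eef_pos: [440.1, 323.9, 12.1]
tool_rot: [3.128, -0.008, 1.815]
force: [0.3, 0.3, 0.2]
width: 32.5
```

Emit:
{"name": "play_rows", "arguments": {"slide": [[0,0,-30],[0,0,-60],[0,0,-60]], "turn": [0,0,0], "fingers": [0,0,0]}}

```text
clock: 23.42
eef_pos: [440.7, 324.3, 74.0]
tool_rot: [3.124, -0.01, 1.815]
force: [1.0, 0.1, -0.9]
width: 31.9
```

```bash
python3 -c "
from h import *
im,d=shot('side','side20');crop(im,*proj('side',[438,324,85]),30,'side20c',10)
im,d=shot('top','top20');crop(im,*proj('top',[438,324,85]),30,'top20c',10)
go(499.5,-68.7,100,1.81)
"
```

```text
t23.52 pos [439.4 323.   71.9] rot [ 3.128 -0.008  1.815] w 31.9 F [-1.  -0.6 -0.8] q7 -0.74
slide [-394.4  -35.9  -31.6] turn 0.005 rows 6.4
```

View pics/side20c.png

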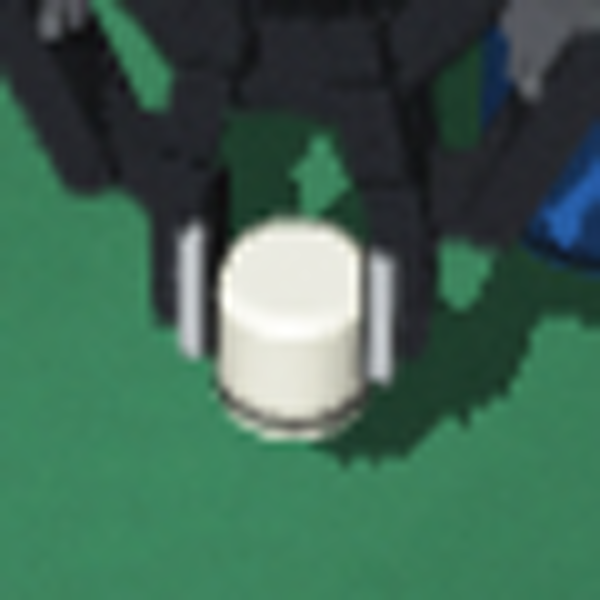

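View pics/top20c.png

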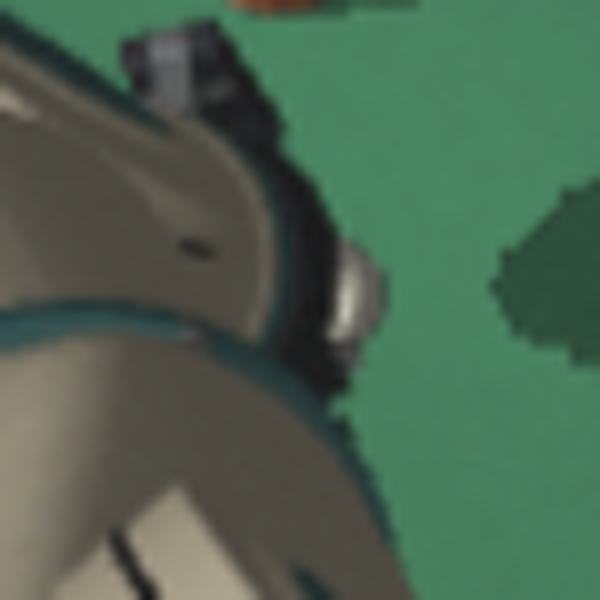

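```bash
python3 -c "
from h import *
im=cv2.imread('pics/side20.png');d=np.load('pics/side20.npy')
for z0 in (58,60,62): print(topface('side',im,d,(439,325),26,32,z0=z0), end=' ')
hsv=cv2.cvtColor(im,cv2.COLOR_BGR2HSV)
def white(n,im,P,w=14):
  u,v=map(int,proj(n,P)); h=cv2.cvtColor(im,cv2.COLOR_BGR2HSV); m=(h[...,1]<45)&(h[...,2]>205); b=np.zeros_like(m); b[v-w:v+w,u-w:u+w]=1
  k,l,st,ce=cv2.connectedComponentsWithStats((m&b).astype(np.uint8)); i=1+np.argmax(st[1:,4]); return st[i],ce[i]
st,ce=white('side',im,[438,324,80]); print(st,ce,onplane('side',*ce,60+20))
im=cv2.imread('pics/side19.png'); st,ce=white('side',im,[438,324,20]); print(st,ce,onplane('side',*ce,20))
"
```

```text
[439.7 327.1 437.5 328.5  24.9 220. ] [438.9 327.5 436.7 330.3  24.8 200. ] [439.  328.1 437.4 329.4  24.5 203. ] [247 270  14  18 202] [253.36633663 277.98514851] [443.34599669 322.31714501  80.        ]
[249 290  14  19 199] [255.25125628 298.16080402] [439.20696954 322.51314299  20.        ]
```

Emit:
{"name": "play_rows", "arguments": {"slide": [[0,0,-40],[-60,-6,-45],[-120,-12,-45],[-180,-18,-45],[-240,-24,-45]], "turn": [0,0,0,0,0], "fingers": [0,0,0,0,0]}}

```text
clock: 24.15
eef_pos: [473.0, 81.9, 113.7]
tool_rot: [3.13, -0.008, 1.815]
force: [1.5, 0.1, -0.4]
width: 32.0
```

Emit:
{"name": "play_rows", "arguments": {"slide": [[-55,-5,0],[-110,-8,0],[-145,-10,0],[-145,-10,0],[-145,-10,0]], "turn": [0,0,0,0,0], "fingers": [0,0,0,0,0]}}

```text
clock: 24.78
eef_pos: [497.7, -60.2, 111.6]
tool_rot: [3.131, -0.009, 1.816]
force: [0.3, 0.7, 0.2]
width: 31.8
```

```bash
python3 -c "
from h import *
go(500,-68.7,62,1.81)
"
```

```text
t24.77 pos [497.7 -60.2 111.6] rot [ 3.131 -0.009  1.816] w 31.8 F [0.3 0.7 0.2] q7 -0.06
slide [-9.3 -0.3 49.6] turn 0.006 rows 0.8
```

Emit:
{"name": "play_rows", "arguments": {"slide": [[-9,0,25],[-9,0,48],[-9,0,48],[-9,0,48]], "turn": [0,0,0,0], "fingers": [0,0,0,0]}}

```text
clock: 25.28
eef_pos: [500.5, -67.1, 64.0]
tool_rot: [3.131, -0.01, 1.818]
force: [0.1, -0.4, -0.7]
width: 31.7
```

```bash
python3 -c "
from h import *
im,d=shot('side','side21');crop(im,*proj('side',[500,-68,60]),25,'side21c',12)
im,d=shot('top','top21');crop(im,*proj('top',[500,-68,60]),25,'top21c',12)
print(proj('side',[500,-68,60]))
go(500,-68.7,62,1.81)
"
```

```text
[289.8501253  190.33984806]
t25.38 pos [500.9 -67.7  64.4] rot [ 3.13  -0.009  1.817] w 31.8 F [ 0.2 -0.5  0.2] q7 -0.08
slide [-0.8 -1.1  2.4] turn 0.007 rows 0.0
```

View pics/side21c.png

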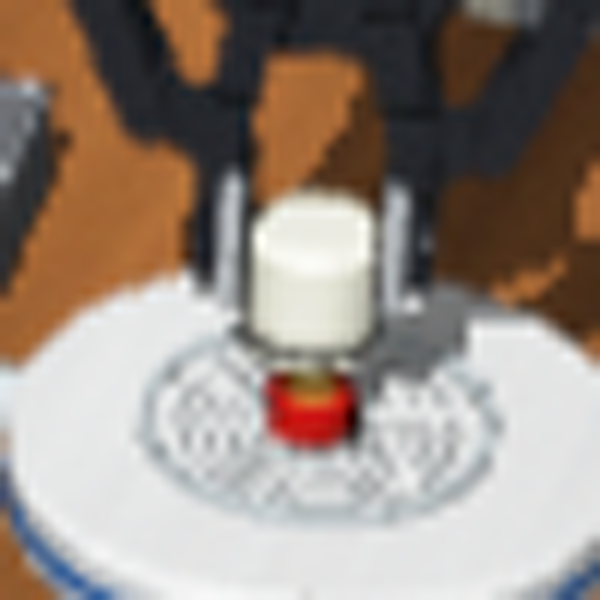

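View pics/top21c.png

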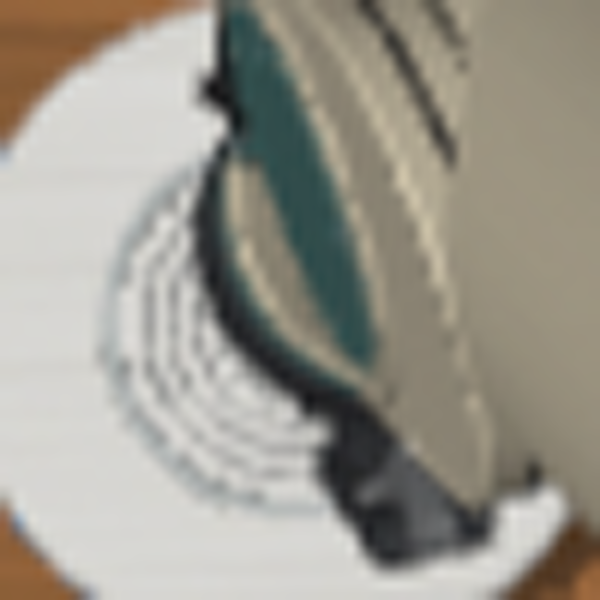

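```bash
python3 -c "
from h import *
im=cv2.imread('pics/side21.png'); h=cv2.cvtColor(im,cv2.COLOR_BGR2HSV)
m=np.zeros((384,512),np.uint8); h0=(h[...,1]<45)&(h[...,2]>195)
o=[264,165]; m[o[1]+14:o[1]+30,o[0]+20:o[0]+32]=h0[o[1]+14:o[1]+30,o[0]+20:o[0]+32]
k,l,st,ce=cv2.connectedComponentsWithStats(m); i=1+np.argmax(st[1:,4]); print(st[i],ce[i],onplane('side',*ce[i],72.4))
brass('side',im,(500,-66),z=37)
"
```

```text
[285 182  10  12 102] [289.42156863 187.2745098 ] [500.7921887  -64.87151596  72.4       ]
side brass 6 [500.9 -70.2  37. ]
side all 44 [498.7 -64.7  33. ]
```

Emit:
{"name": "play_rows", "arguments": {"slide": [[-0.5,0,12],[-0.5,0,20],[-0.5,0,25],[-0.5,0,27],[-0.5,0,27]], "turn": [0,0,0,0,0], "fingers": [0,0,0,0,0]}}

```text
clock: 26.0
eef_pos: [501.2, -67.9, 37.3]
tool_rot: [3.13, -0.009, 1.817]
force: [0.5, -0.1, -0.7]
width: 31.6
```

```bash
python3 -c "
from h import *
im,d=shot('side','side22');crop(im,*proj('side',[500,-68,40]),25,'side22c',12)
go(500,-68.7,37,1.81)
"
```

```text
t26.05 pos [501.3 -67.9  37.4] rot [ 3.13  -0.009  1.817] w 32.0 F [ 0.1 -0.3 -0.7] q7 -0.11
slide [-0.5 -1.5  0.4] turn 0.007 rows 0.0
```

View pics/side22c.png

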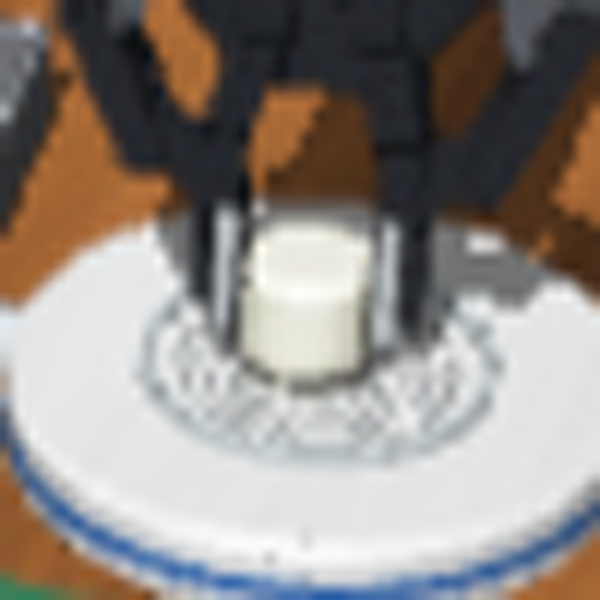

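```bash
python3 -c "
from h import *
go(498.6,-69.1,36)
"
```

```text
t26.05 pos [501.3 -67.9  37.4] rot [ 3.13  -0.009  1.817] w 32.0 F [ 0.1 -0.3 -0.7] q7 -0.11
slide [-0.5 -2.9  1.4] turn 0.000 rows 0.1
```

Emit:
{"name": "play_rows", "arguments": {"slide": [[-0.3,-1.5,0],[-0.5,-2.9,0],[-0.5,-2.9,1],[-0.5,-2.9,2],[-0.5,-2.9,2]], "turn": [0,0,0,0,0], "fingers": [0,0,0,0,0]}}

```text
clock: 26.68
eef_pos: [498.5, -69.2, 36.5]
tool_rot: [3.13, -0.008, 1.817]
force: [-2.8, 0.0, 12.9]
width: 32.0
```

```bash
python3 -c "
from h import *
im,d=shot('side','side23');crop(im,*proj('side',[500,-68,40]),25,'side23c',12)
go(498.6,-69.1,36)
"
```

```text
t26.73 pos [498.5 -69.2  36.5] rot [ 3.13  -0.008  1.817] w 31.8 F [-2.3 -0.2 12.5] q7 -0.11
slide [0.1 0.1 0.5] turn 0.000 rows 0.0
```

View pics/side23c.png

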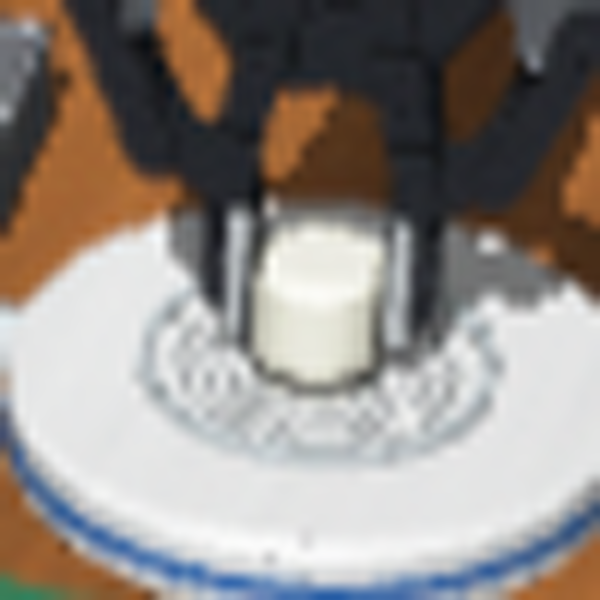

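Emit:
{"name": "play_rows", "arguments": {"slide": [[0,0,0],[0,0,0],[0,0,0],[0,0,0],[0,0,-30]], "turn": [0,0,0,0,0], "fingers": [0.4,0.6,0.7,0.75,0.75]}}

```text
clock: 27.35
eef_pos: [496.6, -69.3, 65.2]
tool_rot: [3.134, -0.01, 1.817]
force: [-0.4, -0.6, 0.5]
width: 64.4
```

Emit:
{"name": "play_rows", "arguments": {"slide": [[0,0,-40],[0,0,-75],[50,0,-75],[110,0,-75],[170,0,-75]], "turn": [0,0,0,0,0], "fingers": [0.75,0.75,0.75,0.75,0.75]}}

```text
clock: 27.98
eef_pos: [454.5, 96.0, 142.0]
tool_rot: [3.133, -0.01, 1.816]
force: [1.1, 0.6, -0.6]
width: 63.8
```

Emit:
{"name": "play_rows", "arguments": {"slide": [[0,0,0],[0,0,0]], "turn": [0,0], "fingers": [0.75,0.75]}}

```text
clock: 28.22
eef_pos: [454.4, 95.8, 141.9]
tool_rot: [3.134, -0.009, 1.817]
force: [-0.5, -0.2, -0.7]
width: 63.8
```

```bash
python3 -c "
from h import *
go(548,351.7,100)
"
```

```text
t28.23 pos [454.4  95.8 141.9] rot [ 3.134 -0.009  1.817] w 63.8 F [-0.5 -0.2 -0.7] q7 -0.36
slide [225.  152.7  45.1] turn 0.000 rows 4.4
```

Emit:
{"name": "play_rows", "arguments": {"slide": [[50,33,0],[100,66,0],[150,100,0],[200,135,20],[223,151,40]], "turn": [0,0,0,0,0], "fingers": [0.8,0.8,0.8,0.8,0.8]}}

```text
clock: 28.85
eef_pos: [548.8, 350.9, 104.6]
tool_rot: [3.132, -0.01, 1.816]
force: [-0.1, -1.2, -0.1]
width: 68.3
```

Emit:
{"name": "play_rows", "arguments": {"slide": [[0,0,0],[0,0,0]], "turn": [0,0], "fingers": [0.8,0.8]}}

```text
clock: 29.1
eef_pos: [549.8, 347.9, 104.2]
tool_rot: [3.133, -0.008, 1.813]
force: [0.3, -0.6, -0.2]
width: 68.4
```

```bash
python3 -c "
from h import *
im,d=shot('top','top24');crop(im,*proj('top',[500,-68,45]),22,'top24c',14)
print('plastic',topface('top',im,d,(499,-67),28,32,z0=25))
print(topface('top',im,d,(686,102),45,52),topface('top',im,d,(419,175),50,62,col=(100,130,60)))
im,d=shot('side','side24');crop(im,*proj('side',[548,352,50]),32,'side24c',9)
print(topface('side',im,d,(546,355),38,42,col=(3,16,90)), topface('side',im,d,(499,-67),28,32,z0=25))
go(548,351.7,60)
"
```

```text
plastic [498.9 -68.  498.4 -67.7  17.1 119. ]
[690.5 104.6 690.5 103.9  29.8 320. ] [425.7 167.  420.8 173.6  34.7 326. ]
[546.3 355.6 546.4 355.9  24.  260. ] [497.5 -63.5 498.9 -63.6  18.7  64. ]
t29.20 pos [549.8 348.3 105.1] rot [ 3.131 -0.009  1.813] w 68.5 F [-0.9 -1.   0. ] q7 -0.63
slide [ 3.4 -1.4 45.1] turn 0.000 rows 0.7
```

View pics/top24c.png

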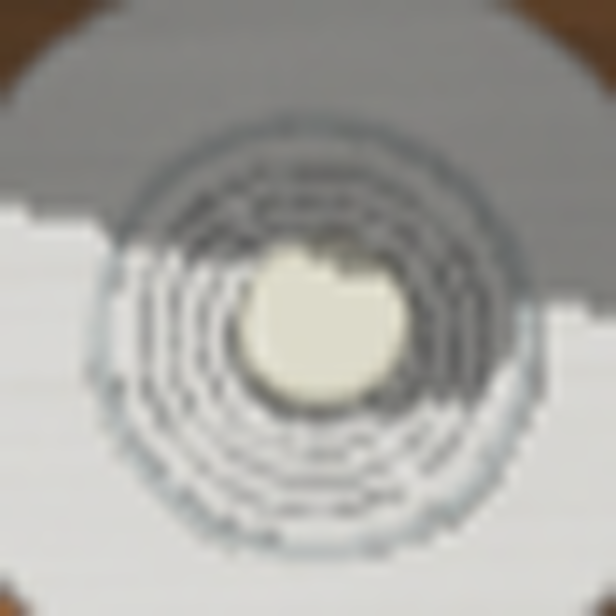

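View pics/side24c.png

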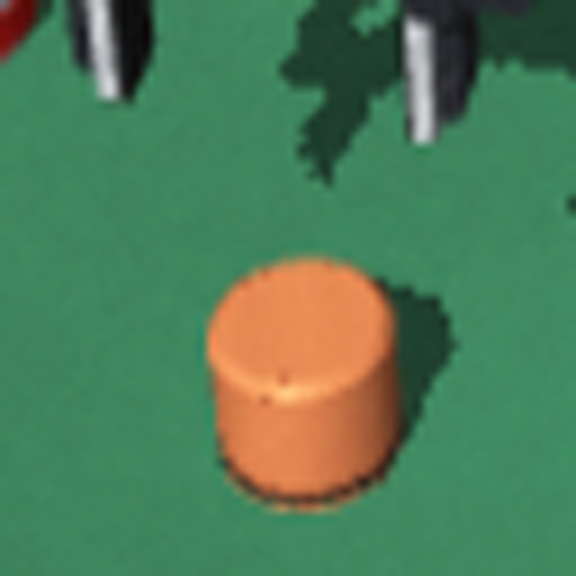

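Emit:
{"name": "play_rows", "arguments": {"slide": [[3.8,-1.5,40],[3.8,-1.5,45],[3.8,-1.5,45]], "turn": [0,0,0], "fingers": [0.8,0.8,0.8]}}

```text
clock: 29.58
eef_pos: [548.2, 351.4, 60.8]
tool_rot: [3.131, -0.009, 1.812]
force: [0.0, 0.7, 0.3]
width: 68.3
```

```bash
python3 -c "
from h import *
go(547.8,352.1,12)
"
```

```text
t29.57 pos [548.2 351.4  60.8] rot [ 3.131 -0.009  1.812] w 68.3 F [0.  0.7 0.3] q7 -0.66
slide [ 0.3 -0.7 48.8] turn 0.000 rows 0.8
```

Emit:
{"name": "play_rows", "arguments": {"slide": [[0.3,-0.5,30],[0.3,-0.5,49],[0.3,-0.5,49],[0.3,-0.5,49],[0.3,-0.5,49]], "turn": [0,0,0,0,0], "fingers": [0.8,0.8,0.8,0,0]}}

```text
clock: 30.2
eef_pos: [548.8, 352.8, 13.3]
tool_rot: [3.129, -0.01, 1.812]
force: [-0.8, 0.2, 3.5]
width: 44.3
```

Emit:
{"name": "play_rows", "arguments": {"slide": [[0,0,0],[0,0,0],[0,0,0]], "turn": [0,0,0], "fingers": [0,0,0]}}

```text
clock: 30.58
eef_pos: [548.8, 352.8, 13.3]
tool_rot: [3.129, -0.01, 1.812]
force: [-0.2, 0.3, 0.1]
width: 44.5
```

Emit:
{"name": "play_rows", "arguments": {"slide": [[0,0,-30],[0,0,-70],[0,0,-100],[0,0,-100],[0,0,-100]], "turn": [0,0,0,0,0], "fingers": [0,0,0,0,0]}}

```text
clock: 31.2
eef_pos: [547.2, 350.8, 112.1]
tool_rot: [3.131, -0.009, 1.812]
force: [-0.5, -0.8, -2.4]
width: 44.1
```

```bash
python3 -c "
from h import *
go(498.6,-69.2,115,1.817)
im,d=shot('side','side25');crop(im,*proj('side',[548,352,125]),32,'side25c',9)
"
```

```text
t31.20 pos [547.2 350.8 112.1] rot [ 3.131 -0.009  1.812] w 44.1 F [-0.5 -0.8 -2.4] q7 -0.64
slide [-396.3 -147.3   -7.8] turn -0.005 rows 6.8
```

View pics/side25c.png

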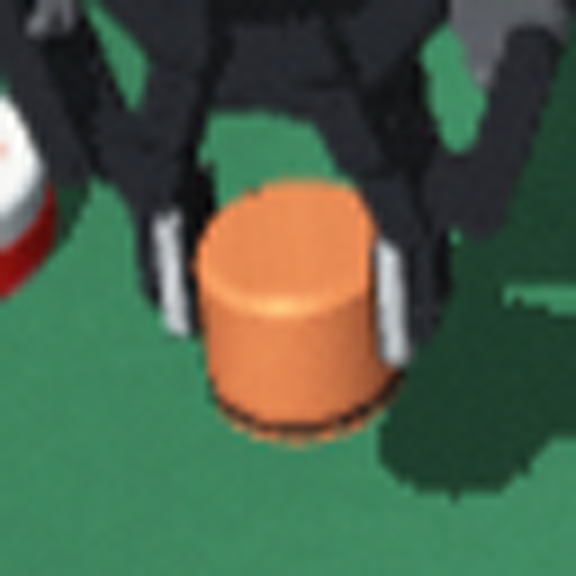

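Emit:
{"name": "play_rows", "arguments": {"slide": [[-57,-20,0],[-114,-40,0],[-171,-62,0],[-228,-83,0],[-285,-105,0]], "turn": [0,0,0,0,0], "fingers": [0,0,0,0,0]}}

```text
clock: 31.88
eef_pos: [511.9, 46.9, 107.0]
tool_rot: [3.134, -0.009, 1.812]
force: [1.1, -0.2, -2.0]
width: 44.3
```

Emit:
{"name": "play_rows", "arguments": {"slide": [[-50,-20,0],[-95,-38,0],[-95,-38,0],[-95,-38,0]], "turn": [0,0,0,0], "fingers": [0,0,0,0]}}

```text
clock: 32.38
eef_pos: [497.3, -53.9, 105.1]
tool_rot: [3.135, -0.01, 1.812]
force: [1.0, 0.7, -2.5]
width: 44.8
```

```bash
python3 -c "
from h import *
go(498.6,-69.2,76,1.817)
"
```

```text
t32.38 pos [497.3 -53.9 105.1] rot [ 3.135 -0.01   1.812] w 44.8 F [ 1.   0.7 -2.5] q7 -0.10
slide [-15.5  -2.6  29. ] turn -0.005 rows 0.5
```

Emit:
{"name": "play_rows", "arguments": {"slide": [[-15.5,-2.5,10],[-15.5,-2.5,25],[-15.5,-2.5,28],[-15.5,-2.5,28]], "turn": [0,0,0,0], "fingers": [0,0,0,0]}}

```text
clock: 32.88
eef_pos: [498.4, -68.5, 76.4]
tool_rot: [3.136, -0.011, 1.813]
force: [0.0, -0.8, -0.3]
width: 44.3
```

```bash
python3 -c "
from h import *
im,d=shot('side','side26');crop(im,*proj('side',[499,-68,65]),28,'side26c',11)
go(498.6,-69.2,60,1.817)
"
```

```text
t32.92 pos [498.7 -68.6  76.8] rot [ 3.135 -0.01   1.813] w 44.0 F [-0.3  0.1 -1.3] q7 -0.10
slide [-0.8 -0.4 16.8] turn -0.004 rows 0.3
```

View pics/side26c.png

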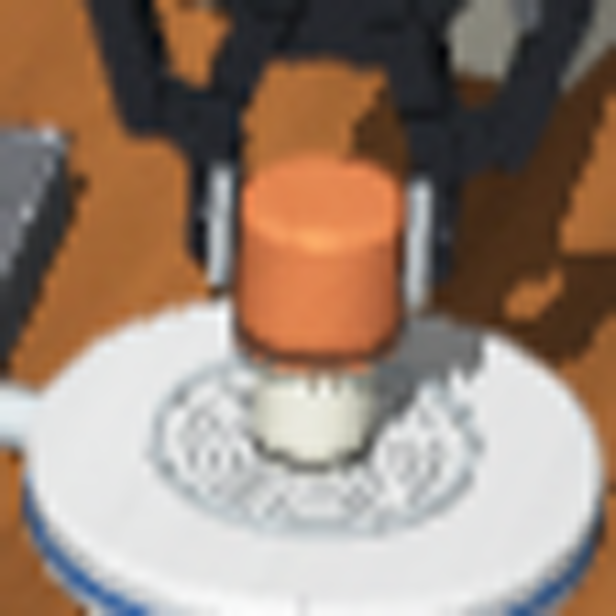

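Emit:
{"name": "play_rows", "arguments": {"slide": [[-0.5,1,10],[-0.5,1,20],[-0.5,1,28],[-0.5,1,34],[-0.5,1,34]], "turn": [0,0,0,0,0], "fingers": [0,0,0,0,0]}}

```text
clock: 33.55
eef_pos: [499.5, -68.3, 42.2]
tool_rot: [3.136, -0.011, 1.813]
force: [-0.4, 0.4, -1.5]
width: 44.8
```

```bash
python3 -c "
from h import *
im,d=shot('side','side27');crop(im,*proj('side',[499,-68,45]),28,'side27c',11)
go(499.2,-69.2,38,1.817)
"
```

```text
t33.60 pos [499.8 -68.3  42.6] rot [ 3.135 -0.011  1.813] w 44.7 F [-1.  -0.8 -0.8] q7 -0.13
slide [-0.7 -0.8  4.6] turn -0.004 rows 0.1
```

View pics/side27c.png

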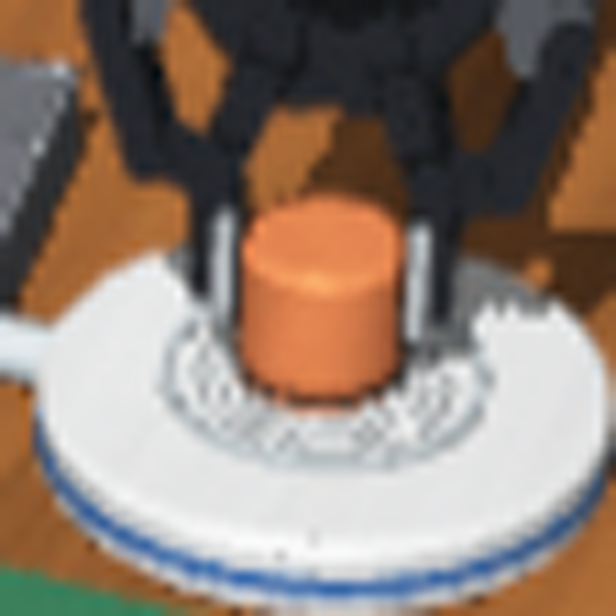

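Emit:
{"name": "play_rows", "arguments": {"slide": [[-0.5,-1,2],[-0.5,-1,4],[-0.5,-1,5],[-0.5,-1,5]], "turn": [0,0,0,0], "fingers": [0,0,0,0]}}

```text
clock: 34.1
eef_pos: [499.0, -69.1, 38.2]
tool_rot: [3.135, -0.01, 1.813]
force: [-2.0, 0.2, 4.3]
width: 44.1
```

```bash
python3 -c "
from h import *
go(499.2,-69.2,38,1.817)
"
```

```text
t34.10 pos [499.  -69.1  38.2] rot [ 3.135 -0.01   1.813] w 44.1 F [-2.   0.2  4.3] q7 -0.14
slide [-0.1  0.2  0.2] turn -0.004 rows 0.0
```

Emit:
{"name": "play_rows", "arguments": {"slide": [[0,0,0],[0,0,0],[0,0,0],[0,0,0],[0,0,-30]], "turn": [0,0,0,0,0], "fingers": [0.6,0.7,0.8,0.85,0.85]}}

```text
clock: 34.72
eef_pos: [497.3, -69.3, 67.0]
tool_rot: [3.139, -0.011, 1.813]
force: [0.0, 0.7, 0.1]
width: 72.8
```

Emit:
{"name": "play_rows", "arguments": {"slide": [[0,0,-40],[0,0,-85],[40,40,-85],[80,85,-85],[120,130,-85]], "turn": [0,0,0,0,0], "fingers": [0.85,0.85,0.9,0.95,1]}}

```text
clock: 35.35
eef_pos: [595.7, 78.5, 153.9]
tool_rot: [3.139, -0.011, 1.812]
force: [0.5, -0.8, 0.3]
width: 85.1
```

Emit:
{"name": "play_rows", "arguments": {"slide": [[0,0,0],[0,0,0]], "turn": [0,0], "fingers": [1,1]}}

```text
clock: 35.6
eef_pos: [595.0, 78.0, 153.4]
tool_rot: [3.141, -0.01, 1.813]
force: [-0.2, -0.4, 0.2]
width: 85.4
```

```bash
python3 -c "
from h import *
go(690.2,103.6,110)
im,d=shot('top','top28');cv2.imwrite('pics/x.png',im);crop(im,*proj('top',[500,-68,45]),22,'top28c',14)
print('copper',topface('top',im,d,(499,-67),30,42,z0=25),'tin',topface('top',im,d,(690,104),50,52),'lead',topface('top',im,d,(419,175),50,62,col=(100,130,60)))
"
```

```text
t35.60 pos [595.   78.  153.4] rot [ 3.141 -0.01   1.813] w 85.4 F [-0.2 -0.4  0.2] q7 -0.24
slide [ 1.6 98.5 43.5] turn 0.000 rows 1.7
copper None tin None lead [419.8 175.7 419.8 175.4  34.8 503. ]
```

View pics/top28.png

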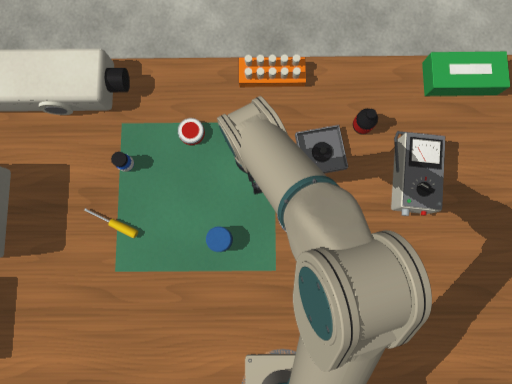

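View pics/top28c.png

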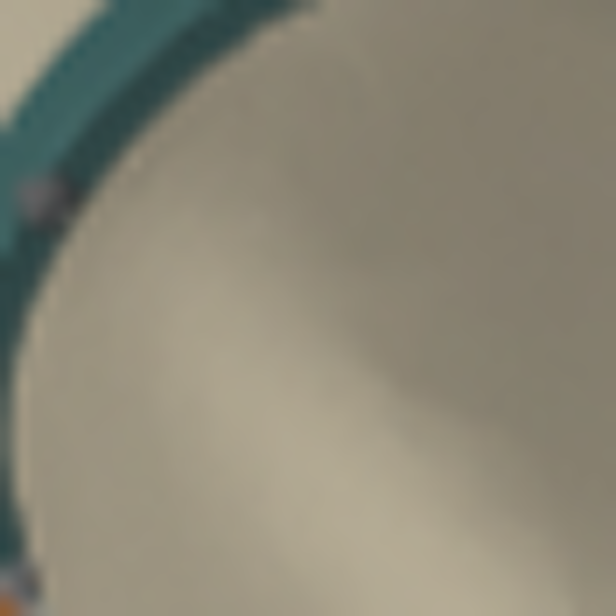

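Emit:
{"name": "play_rows", "arguments": {"slide": [[0,50,10],[1.5,98,40],[1.5,98,45],[1.5,98,45]], "turn": [0,0,0,0], "fingers": [1,1,1,1]}}

```text
clock: 36.15
eef_pos: [688.0, 100.2, 107.7]
tool_rot: [-3.139, -0.009, 1.81]
force: [0.4, -0.3, 0.8]
width: 85.6
```

```bash
python3 -c "
from h import *
im,d=shot('side','side29');crop(im,*proj('side',[690,104,70]),38,'side29c',8)
print('tin',topface('side',im,d,(690,104),40,52)); crop(im,*proj('side',[500,-68,40]),25,'side29d',12)
go(690.2,103.6,60)
a=cv2.imread('pics/side29c.png');b=cv2.imread('pics/side29d.png'); b=cv2.resize(b,(a.shape[1],a.shape[0])); cv2.imwrite('pics/c29.png',cv2.resize(np.hstack([a,b]),(800,400)))
"
```

```text
tin [688.7 108.5 689.5 108.2  30.9 204. ]
t36.20 pos [688.5 100.4 108.8] rot [-3.141 -0.009  1.81 ] w 85.4 F [-0.5  0.2  1.4] q7 -0.23
slide [ 2.2  2.4 48.8] turn 0.000 rows 0.8
```

View pics/c29.png

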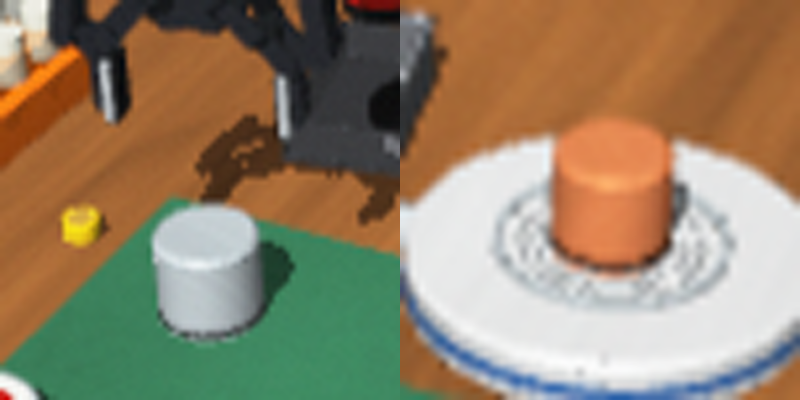

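Emit:
{"name": "play_rows", "arguments": {"slide": [[2.2,2.4,30],[2.2,2.4,60],[2.2,2.4,60]], "turn": [0,0,0], "fingers": [1,1,1]}}

```text
clock: 36.58
eef_pos: [688.0, 102.2, 48.2]
tool_rot: [-3.137, -0.008, 1.81]
force: [-0.6, 0.9, 0.1]
width: 85.3
```

```bash
python3 -c "
from h import *
go(690.2,103.6,17)
im,d=shot('side','side30');crop(im,*proj('side',[690,104,50]),32,'side30c',9)
"
```

```text
t36.58 pos [688.  102.2  48.2] rot [-3.137 -0.008  1.81 ] w 85.3 F [-0.6  0.9  0.1] q7 -0.25
slide [ 0.6  2.6 31.2] turn 0.000 rows 0.5
```

View pics/side30c.png

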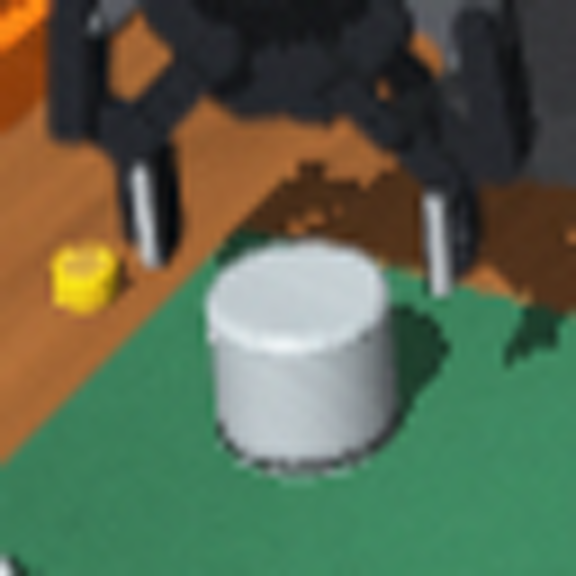

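Emit:
{"name": "play_rows", "arguments": {"slide": [[0.6,2,15],[0.6,2,32],[0.6,2,32],[0.6,2,32],[0.6,2,32]], "turn": [0,0,0,0,0], "fingers": [1,1,1,0,0]}}

```text
clock: 37.25
eef_pos: [691.8, 104.4, 18.8]
tool_rot: [3.142, -0.008, 1.809]
force: [-1.1, 0.2, -1.2]
width: 56.7
```

Emit:
{"name": "play_rows", "arguments": {"slide": [[0,0,0],[0,0,0],[0,0,0]], "turn": [0,0,0], "fingers": [0,0,0]}}

```text
clock: 37.62
eef_pos: [691.7, 104.3, 18.6]
tool_rot: [-3.141, -0.008, 1.809]
force: [0.1, -0.1, -1.8]
width: 56.3
```

Emit:
{"name": "play_rows", "arguments": {"slide": [[0,0,-30],[0,0,-70],[0,0,-100],[0,0,-100],[0,0,-100]], "turn": [0,0,0,0,0], "fingers": [0,0,0,0,0]}}

```text
clock: 38.25
eef_pos: [691.0, 103.1, 117.4]
tool_rot: [-3.139, -0.008, 1.81]
force: [-0.7, -0.3, -2.1]
width: 56.7
```

```bash
python3 -c "
from h import *
go(499,-69.2,115,1.817)
im,d=shot('side','side31');crop(im,*proj('side',[690,104,130]),32,'side31c',9)
"
```

```text
t38.25 pos [691.  103.1 117.4] rot [-3.139 -0.008  1.81 ] w 56.7 F [-0.7 -0.3 -2.1] q7 -0.23
slide [-122.  -227.3    2. ] turn -0.007 rows 4.1
```

View pics/side31c.png

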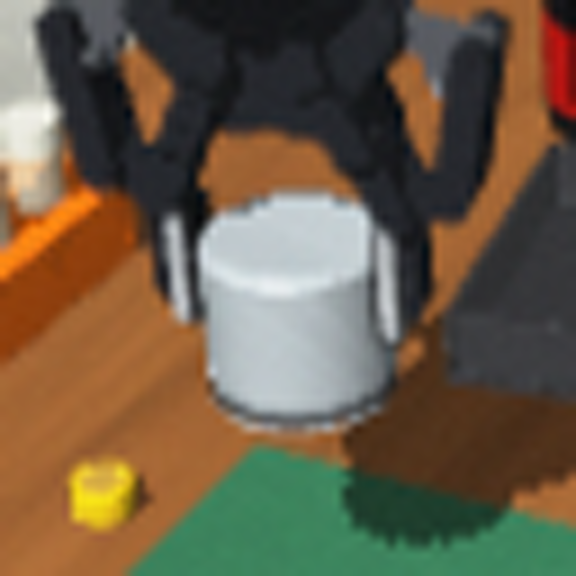

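Emit:
{"name": "play_rows", "arguments": {"slide": [[-26,-50,0],[-52,-100,0],[-78,-150,0],[-104,-195,0],[-115,-215,0]], "turn": [0,0,0,0,0], "fingers": [0,0,0,0,0]}}

```text
clock: 38.92
eef_pos: [505.0, -62.4, 115.2]
tool_rot: [-3.133, -0.008, 1.806]
force: [0.5, -1.0, -1.4]
width: 56.4
```

Emit:
{"name": "play_rows", "arguments": {"slide": [[0,0,0],[0,0,0]], "turn": [0,0], "fingers": [0,0]}}

```text
clock: 39.17
eef_pos: [505.6, -61.6, 114.7]
tool_rot: [-3.133, -0.009, 1.807]
force: [0.5, 0.2, -1.4]
width: 56.6
```

```bash
python3 -c "
from h import *
go(499,-69.2,91,1.817)
"
```

```text
t39.17 pos [505.6 -61.6 114.7] rot [-3.133 -0.009  1.807] w 56.6 F [ 0.5  0.2 -1.4] q7 -0.10
slide [-6.1 -8.  23.7] turn -0.010 rows 0.4
```

Emit:
{"name": "play_rows", "arguments": {"slide": [[-6,-8,5],[-6,-8,20],[-6,-8,22],[-6,-8,22]], "turn": [0,0,0,0], "fingers": [0,0,0,0]}}

```text
clock: 39.67
eef_pos: [499.0, -68.6, 92.3]
tool_rot: [-3.132, -0.01, 1.808]
force: [0.2, -0.5, -2.1]
width: 56.3
```

```bash
python3 -c "
from h import *
im,d=shot('side','side32');crop(im,*proj('side',[499,-68,75]),30,'side32c',10)
go(499,-69.2,70)
"
```

```text
t39.73 pos [499.2 -68.7  92.6] rot [-3.133 -0.01   1.808] w 56.3 F [-0.   0.2 -1.5] q7 -0.11
slide [-0.6 -0.1 22.6] turn 0.000 rows 0.4
```

View pics/side32c.png

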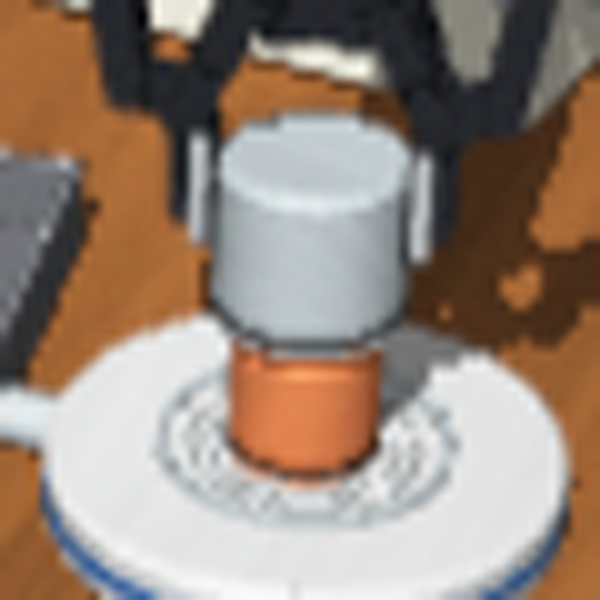

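Emit:
{"name": "play_rows", "arguments": {"slide": [[-0.5,0.5,12],[-0.5,0.5,24],[-0.5,0.5,36],[-0.5,0.5,43],[-0.5,0.5,43]], "turn": [0,0,0,0,0], "fingers": [0,0,0,0,0]}}

```text
clock: 40.35
eef_pos: [498.8, -68.6, 48.9]
tool_rot: [-3.132, -0.01, 1.808]
force: [0.3, 1.0, -1.5]
width: 56.2
```

```bash
python3 -c "
from h import *
im,d=shot('side','side33');crop(im,*proj('side',[499,-68,45]),30,'side33c',10)
go(499,-69.2,43)
"
```

```text
t40.40 pos [499.2 -68.6  49.3] rot [-3.132 -0.01   1.808] w 56.3 F [ 0.6 -0.6 -1.2] q7 -0.15
slide [-0.6 -0.3  6.3] turn 0.000 rows 0.1
```

View pics/side33c.png

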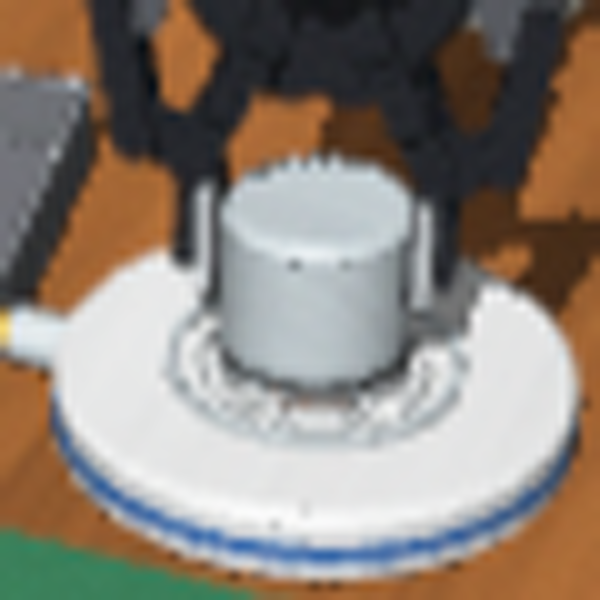

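Nested; 5–6 mm left.

Emit:
{"name": "play_rows", "arguments": {"slide": [[-0.3,0,3],[-0.3,0,5],[-0.3,0,6.2],[-0.3,0,6.2]], "turn": [0,0,0,0], "fingers": [0,0,0,0]}}

```text
clock: 40.9
eef_pos: [499.3, -69.0, 43.7]
tool_rot: [-3.133, -0.009, 1.808]
force: [-1.6, -0.8, 4.0]
width: 56.7
```

```bash
python3 -c "
from h import *
go(499,-69.2,43)
"
```

```text
t40.90 pos [499.3 -69.   43.7] rot [-3.133 -0.009  1.808] w 56.7 F [-1.6 -0.8  4. ] q7 -0.15
slide [-0.1 -0.4  0.7] turn 0.000 rows 0.0
```

Emit:
{"name": "play_rows", "arguments": {"slide": [[0,0,0],[0,0,0],[0,0,0],[0,0,0],[0,0,-30]], "turn": [0,0,0,0,0], "fingers": [0.75,0.9,1,1,1]}}

```text
clock: 41.52
eef_pos: [498.1, -69.0, 72.5]
tool_rot: [-3.129, -0.011, 1.808]
force: [0.2, 0.1, 0.3]
width: 85.5
```

Emit:
{"name": "play_rows", "arguments": {"slide": [[0,0,-40],[0,0,-80],[50,-5,-85],[110,-12,-85],[170,-20,-85]], "turn": [0,0,0,0,0], "fingers": [1,1,1,1,1]}}

```text
clock: 42.15
eef_pos: [439.6, 92.3, 159.8]
tool_rot: [-3.13, -0.011, 1.807]
force: [1.6, 1.4, 0.2]
width: 85.5
```

Emit:
{"name": "play_rows", "arguments": {"slide": [[0,0,0],[0,0,0]], "turn": [0,0], "fingers": [1,1]}}

```text
clock: 42.4
eef_pos: [439.7, 92.0, 159.9]
tool_rot: [-3.13, -0.01, 1.808]
force: [-0.0, -0.1, -0.3]
width: 85.7
```

```bash
python3 -c "
from h import *
im,d=shot('top','top34')
print('tin',topface('top',im,d,(499,-67),40,52,z0=25))
im,d=shot('side','side34');crop(im,*proj('side',[499,-68,45]),30,'side34c',10)
print('lead',topface('side',im,d,(418,179),50,62,col=(100,130,60)))
go(419.3,174.3,120)
"
```

```text
tin [499.6 -67.7 499.7 -67.7  28.8 351. ]
lead [418.1 179.6 417.9 179.   35.9 449. ]
t42.50 pos [440.   90.8 159.7] rot [-3.13  -0.01   1.804] w 85.4 F [ 0.4  0.5 -0.7] q7 -0.39
slide [85.6 -0.3 40.6] turn 0.000 rows 1.5
```

View pics/side34.png

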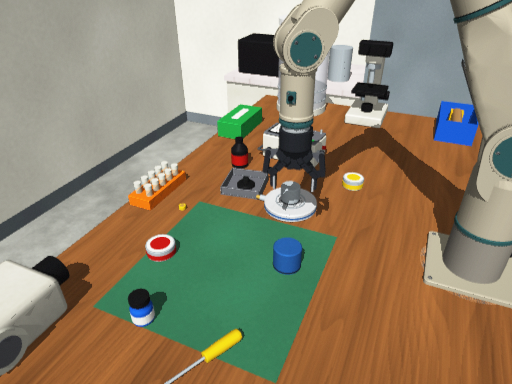

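View pics/top34.png

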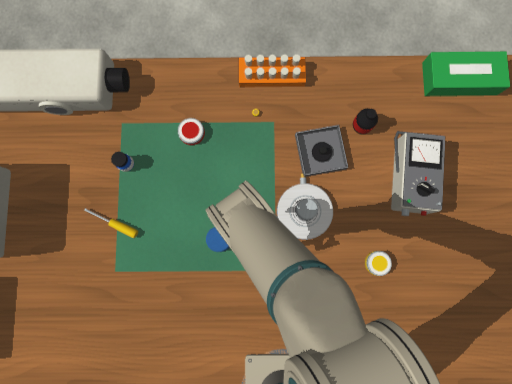

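Emit:
{"name": "play_rows", "arguments": {"slide": [[45,0,10],[85.5,0,30],[85.5,0,40],[85.5,0,40]], "turn": [0,0,0,0], "fingers": [1,1,1,1]}}

```text
clock: 43.0
eef_pos: [419.6, 172.3, 119.8]
tool_rot: [-3.127, -0.009, 1.802]
force: [0.9, 0.0, 0.6]
width: 85.4
```

```bash
python3 -c "
from h import *
go(419.3,174.3,72)
"
```

```text
t43.00 pos [419.6 172.3 119.8] rot [-3.127 -0.009  1.802] w 85.4 F [0.9 0.  0.6] q7 -0.62
slide [ 1.6  0.8 47.8] turn 0.000 rows 0.8
```

Emit:
{"name": "play_rows", "arguments": {"slide": [[1.6,0.8,25],[1.6,0.8,50],[1.6,0.8,50]], "turn": [0,0,0], "fingers": [1,1,1]}}

```text
clock: 43.38
eef_pos: [419.0, 172.1, 69.0]
tool_rot: [-3.124, -0.007, 1.799]
force: [-0.4, -0.3, 0.1]
width: 85.7
```

```bash
python3 -c "
from h import *
im,d=shot('side','side35');crop(im,*proj('side',[419,174,65]),36,'side35c',8)
go(419.3,174.3,25)
"
```

```text
t43.42 pos [419.6 172.7  69.8] rot [-3.126 -0.008  1.8  ] w 85.5 F [ 0.3  0.  -0.1] q7 -0.68
slide [ 1.2  0.8 44.8] turn 0.000 rows 0.7
```

View pics/side35c.png

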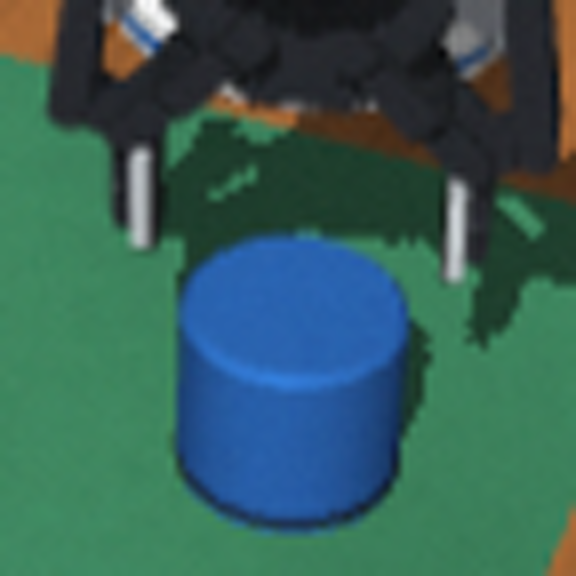

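Emit:
{"name": "play_rows", "arguments": {"slide": [[1.2,1.5,15],[1.2,1.5,30],[1.2,1.5,47],[1.2,1.5,47],[1.2,1.5,47]], "turn": [0,0,0,0,0], "fingers": [1,1,1,1,0]}}

```text
clock: 44.05
eef_pos: [419.7, 174.1, 23.2]
tool_rot: [-3.126, -0.007, 1.8]
force: [-2.5, -0.9, 23.8]
width: 69.8
```

Emit:
{"name": "play_rows", "arguments": {"slide": [[0,0,0],[0,0,0],[0,0,0],[0,0,0]], "turn": [0,0,0,0], "fingers": [0,0,0,0]}}

```text
clock: 44.55
eef_pos: [419.8, 174.2, 23.8]
tool_rot: [-3.126, -0.007, 1.8]
force: [-1.9, -0.5, 7.0]
width: 68.6
```

Emit:
{"name": "play_rows", "arguments": {"slide": [[0,0,-30],[0,0,-70],[0,0,-110],[0,0,-110],[0,0,-110]], "turn": [0,0,0,0,0], "fingers": [0,0,0,0,0]}}

```text
clock: 45.18
eef_pos: [421.0, 173.0, 132.9]
tool_rot: [-3.125, -0.007, 1.799]
force: [-0.3, -0.6, -6.2]
width: 68.6
```

```bash
python3 -c "
from h import *
go(499,-69.2,130,1.81)
im,d=shot('side','side36');crop(im,*proj('side',[419,174,140]),36,'side36c',8)
"
```

```text
t45.17 pos [421.  173.  132.9] rot [-3.125 -0.007  1.799] w 68.6 F [-0.3 -0.6 -6.2] q7 -0.62
slide [-253.5   21.2    0.9] turn -0.011 rows 4.1
```

View pics/side36c.png

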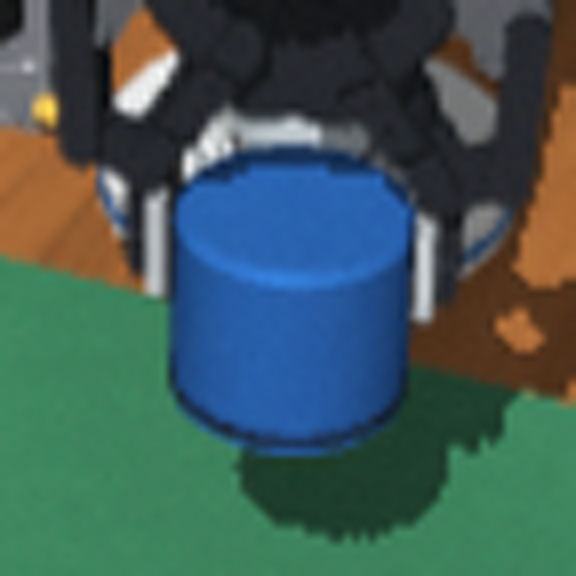

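Emit:
{"name": "play_rows", "arguments": {"slide": [[-60,5,0],[-120,10,0],[-180,15,0],[-235,20,0],[-245,21,0]], "turn": [0,0,0,0,0], "fingers": [0,0,0,0,0]}}

```text
clock: 45.85
eef_pos: [496.0, -66.3, 128.4]
tool_rot: [-3.12, -0.005, 1.791]
force: [-0.5, 0.1, -5.6]
width: 68.7
```

Emit:
{"name": "play_rows", "arguments": {"slide": [[0,0,0],[0,0,0]], "turn": [0,0], "fingers": [0,0]}}

```text
clock: 46.1
eef_pos: [494.9, -65.1, 127.4]
tool_rot: [-3.117, -0.006, 1.793]
force: [-0.0, 1.5, -5.4]
width: 68.2
```

```bash
python3 -c "
from h import *
go(499,-69.2,108,1.81)
"
```

```text
t46.10 pos [494.9 -65.1 127.4] rot [-3.117 -0.006  1.793] w 68.2 F [-0.   1.5 -5.4] q7 -0.13
slide [-5.   3.6 19.3] turn -0.017 rows 0.3
```

Emit:
{"name": "play_rows", "arguments": {"slide": [[-5,3.6,8],[-5,3.6,17],[-5,3.6,17],[-5,3.6,17]], "turn": [0,0,0,0], "fingers": [0,0,0,0]}}

```text
clock: 46.6
eef_pos: [499.0, -68.8, 110.2]
tool_rot: [-3.117, -0.006, 1.794]
force: [0.9, 0.4, -5.0]
width: 68.6
```

```bash
python3 -c "
from h import *
im,d=shot('side','side37');crop(im,*proj('side',[499,-68,80]),36,'side37c',8)
go(499,-69.2,80,1.81)
"
```

```text
t46.65 pos [499.2 -69.  110.4] rot [-3.118 -0.006  1.793] w 68.5 F [-0.2  0.2 -4.8] q7 -0.14
slide [-0.4  0.5 30.4] turn -0.017 rows 0.5
```

View pics/side37c.png

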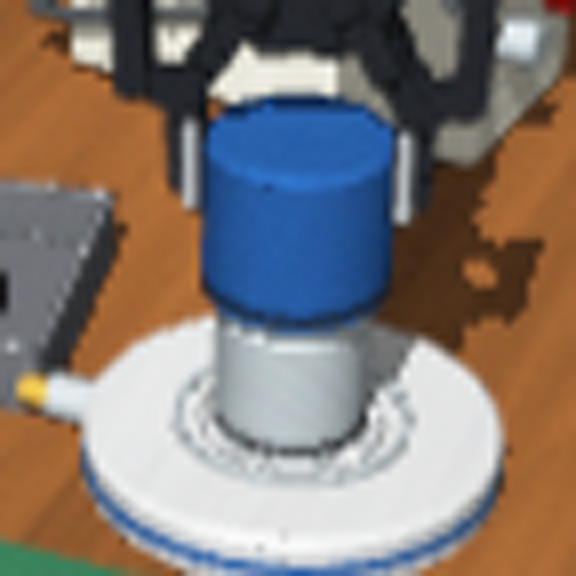

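Emit:
{"name": "play_rows", "arguments": {"slide": [[-0.3,1.3,8],[-0.3,1.3,14],[-0.3,1.3,20],[-0.3,1.3,24],[-0.3,1.3,24]], "turn": [0,0,0,0,0], "fingers": [0,0,0,0,0]}}

```text
clock: 47.28
eef_pos: [499.6, -68.9, 86.0]
tool_rot: [-3.117, -0.007, 1.794]
force: [-0.0, 0.5, -6.2]
width: 68.4
```

```bash
python3 -c "
from h import *
im,d=shot('side','side38');crop(im,*proj('side',[499,-68,70]),32,'side38c',9)
go(499,-69.2,49)
"
```

```text
t47.33 pos [499.9 -68.9  86.2] rot [-3.117 -0.006  1.794] w 68.6 F [-0.6  0.3 -5.5] q7 -0.17
slide [-0.4 -0.  37.2] turn 0.000 rows 0.6
```

View pics/side38c.png

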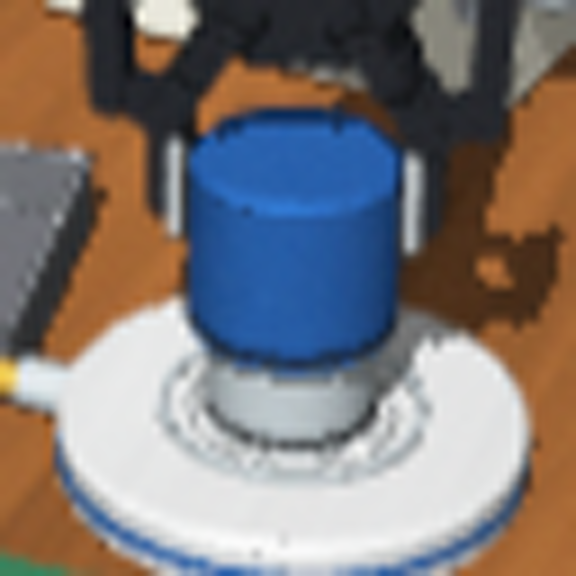

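Over the tin cap with no contact force; continue down.

Emit:
{"name": "play_rows", "arguments": {"slide": [[-0.4,0,9],[-0.4,0,17],[-0.4,0,25],[-0.4,0,32],[-0.4,0,32]], "turn": [0,0,0,0,0], "fingers": [0,0,0,0,0]}}

```text
clock: 47.95
eef_pos: [498.6, -69.1, 53.6]
tool_rot: [-3.116, -0.007, 1.794]
force: [-0.4, -0.9, -5.9]
width: 69.2
```

```bash
python3 -c "
from h import *
im,d=shot('side','side39');crop(im,*proj('side',[499,-68,50]),32,'side39c',9)
go(499,-69.2,49)
"
```

```text
t48.00 pos [499.  -69.1  53.9] rot [-3.117 -0.007  1.794] w 68.3 F [ 0.  -0.1 -5.4] q7 -0.20
slide [-0.1  0.1  4.9] turn 0.000 rows 0.1
```

View pics/side39c.png

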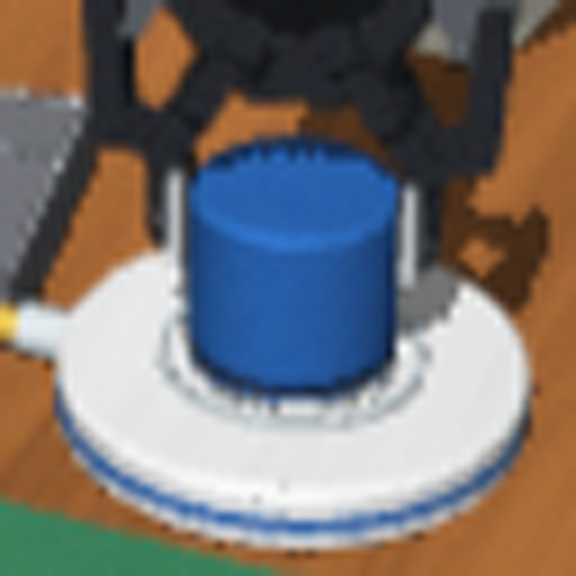

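Emit:
{"name": "play_rows", "arguments": {"slide": [[0,0,2],[0,0,4],[0,0,5.5],[0,0,5.5]], "turn": [0,0,0,0], "fingers": [0,0,0,0]}}

```text
clock: 48.5
eef_pos: [499.0, -69.1, 49.2]
tool_rot: [-3.117, -0.006, 1.794]
force: [-2.0, -0.2, 3.5]
width: 68.9
```

```bash
python3 -c "
from h import *
go(499,-69.2,48)
"
```

```text
t48.50 pos [499.  -69.1  49.2] rot [-3.117 -0.006  1.794] w 68.9 F [-2.  -0.2  3.5] q7 -0.21
slide [-0.1  0.1  1.2] turn 0.000 rows 0.0
```

Emit:
{"name": "play_rows", "arguments": {"slide": [[0,0,0],[0,0,0],[0,0,0],[0,0,-20],[0,0,-60]], "turn": [0,0,0,0,0], "fingers": [1,1,1,1,1]}}

```text
clock: 49.12
eef_pos: [499.3, -69.0, 108.7]
tool_rot: [-3.114, -0.007, 1.794]
force: [0.0, 0.2, 0.0]
width: 85.6
```

Emit:
{"name": "play_rows", "arguments": {"slide": [[0,0,-50],[0,0,-100],[-50,0,-110],[-110,0,-110],[-170,0,-110]], "turn": [0,0,0,0,0], "fingers": [1,1,1,1,1]}}

```text
clock: 49.75
eef_pos: [540.5, -236.7, 217.9]
tool_rot: [-3.115, -0.006, 1.795]
force: [0.7, 0.2, 0.7]
width: 85.2
```

Emit:
{"name": "play_rows", "arguments": {"slide": [[0,0,0],[0,0,0]], "turn": [0,0], "fingers": [1,1]}}

```text
clock: 50.0
eef_pos: [540.2, -236.0, 217.6]
tool_rot: [-3.115, -0.008, 1.794]
force: [0.5, 0.2, -0.5]
width: 85.4
```

```bash
python3 -c "
from h import *
im,d=shot('top','top40');crop(im,*proj('top',[480,-380,104]),36,'top40c',8)
print('lead',topface('top',im,d,(499,-67),45,62,z0=25,col=(100,130,60)))
im,d=shot('side','side40'); crop(im,*proj('side',[499,-68,50]),32,'side40c',9)
X=cloud('side',d)
print('lead',topface('side',im,d,(499,-67),45,62,z0=25,col=(100,130,60)))
go(548,-370,200)
"
```

```text
lead [499.  -66.6 499.3 -66.6  34.9 518. ]
lead [497.5 -61.9 498.  -62.4  36.7 248. ]
t50.10 pos [ 540.5 -234.6  217.9] rot [-3.115 -0.008  1.797] w 85.6 F [-0.5  0.2 -0.3] q7 0.26
slide [-133.7  -22.6   17.5] turn 0.000 rows 2.2
```

View pics/side40c.png

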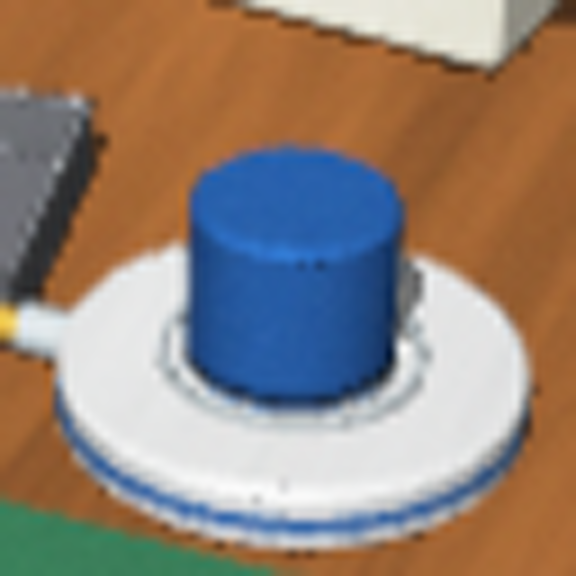

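View pics/top40.png

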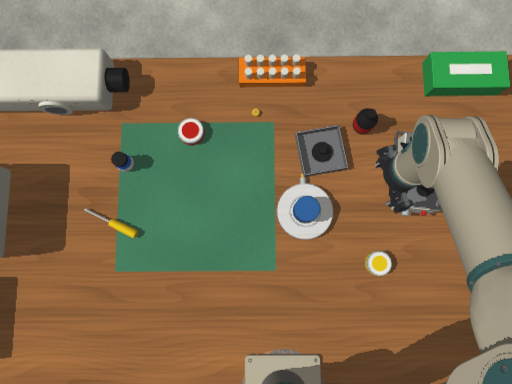

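```bash
python3 -c "
from h import *
im=cv2.imread('pics/top0.png'); crop(im,425,188,16,'k1',25)
print(proj('top',[548,-370,104]),proj('top',[548,-370,134]))
s=cv2.imread('pics/side0.png'); print(proj('side',[548,-370,104]),proj('side',[548,-370,134])); crop(s,306,134,16,'k2',25)
cv2.imwrite('pics/k.png',cv2.resize(np.hstack([cv2.imread('pics/k1.png'),cv2.imread('pics/k2.png')]),(800,400)))
"
```

```text
[420.70081395 188.78919275] [425.12051476 187.08805117]
[306.28950626 135.64741856] [306.8510103  127.83493982]
```

View pics/k1.png

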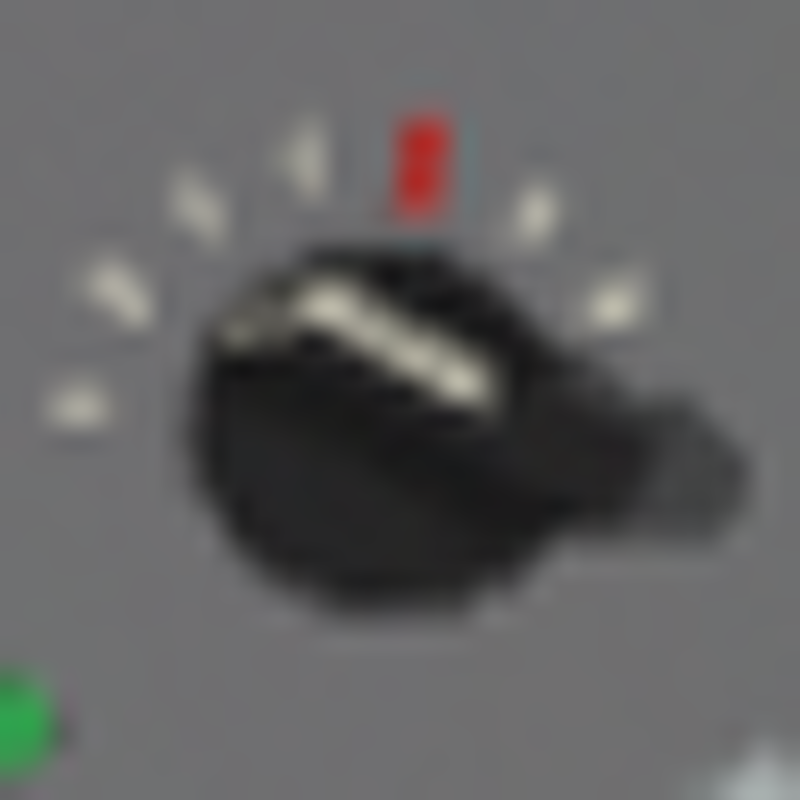

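View pics/k2.png

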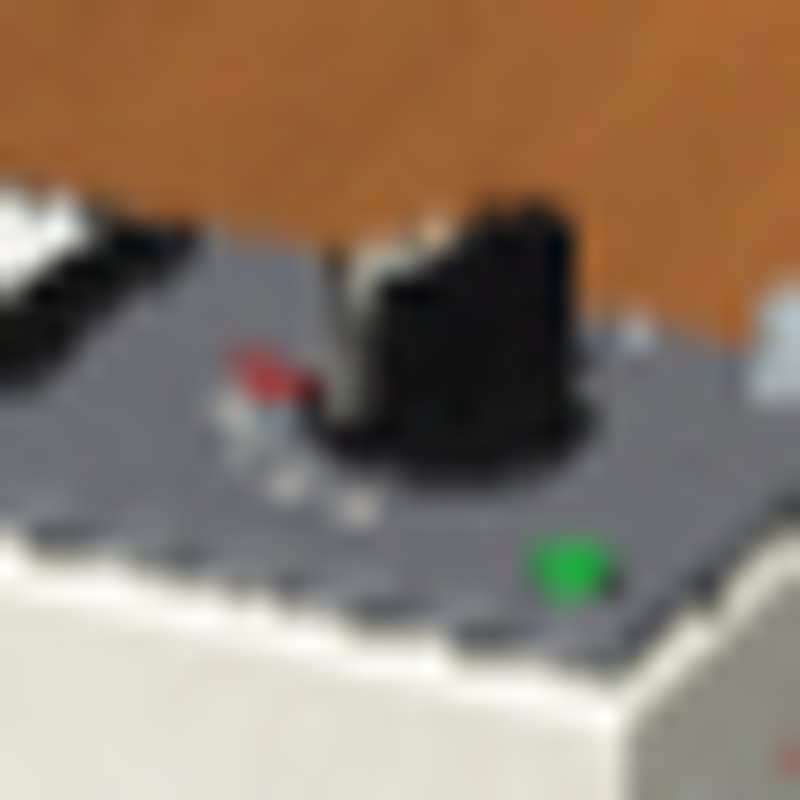

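```bash
python3 -c "
from h import *
from scipy.optimize import least_squares
k=np.array([(75,405),(118,290),(200,205),(305,160),(420,165),(537,212),(615,300)])/25.+[409,172]-.5+.02
P=onplane('top',k[:,0],k[:,1],104)[:,:2]
a=np.arange(7)*.425
f=lambda p:np.r_[(p[0]+p[3]*np.cos(p[2]+np.pi/2-a)-P[:,0]),(p[1]+p[3]*np.sin(p[2]+np.pi/2-a)-P[:,1])]
r=least_squares(f,[540,-370,0,28]); print(r.x,np.abs(r.fun).max())
L=np.array([(310,290),(485,390)])/25.+[409,172]-.5
Q=onplane('top',L[:,0],L[:,1],134); print(Q); dl=Q[0]-Q[1]; th=np.arctan2(dl[1],dl[0]); print('line',th,'selector',r.x[2]+np.pi/2-th,'red world',r.x[2]+np.pi/2-1.7)
sk=np.array([380,430])/25+[409,172]-.5; print('skirt',onplane('top',*sk,110))
go(548,-370,200)
"
```

```text
[ 5.47558047e+02 -3.77038779e+02 -1.20031559e-01  3.06208313e+01] 0.9467241171139449
[[ 558.60452922 -359.73762583  134.        ]
 [ 547.91208994 -377.20930406  134.        ]]
line 1.0216094747284694 selector 0.42915529329022584 red world -0.2492352319813047
skirt [ 547.30038854 -375.61735606  110.        ]
t50.10 pos [ 540.5 -234.6  217.9] rot [-3.115 -0.008  1.797] w 85.6 F [-0.5  0.2 -0.3] q7 0.26
slide [-133.7  -22.6   17.5] turn 0.000 rows 2.2
```

```bash
python3 -c "
from h import *
go(547.2,-378.2,175,1.02)
"
```

```text
t50.10 pos [ 540.5 -234.6  217.9] rot [-3.115 -0.008  1.797] w 85.6 F [-0.5  0.2 -0.3] q7 0.26
slide [-141.7  -24.6   42.5] turn 0.777 rows 4.2
```

Emit:
{"name": "play_rows", "arguments": {"slide": [[-35,-6,0],[-70,-12,0],[-105,-18,0],[-141,-24,20],[-141,-24,40]], "turn": [0.17,0.34,0.51,0.68,0.777], "fingers": [0.5,0.5,0.5,0.5,0.5]}}

```text
clock: 50.72
eef_pos: [547.3, -379.6, 177.1]
tool_rot: [-3.119, 0.015, 1.015]
force: [-1.2, 0.4, -0.2]
width: 42.9
```

Emit:
{"name": "play_rows", "arguments": {"slide": [[0,0,0],[0,0,0]], "turn": [0,0], "fingers": [0.45,0.45]}}

```text
clock: 50.98
eef_pos: [548.3, -378.3, 178.1]
tool_rot: [-3.12, 0.015, 1.018]
force: [0.6, 0.5, 0.0]
width: 38.0
```

```bash
python3 -c "
from h import *
go(547.2,-378.2,150,1.02)
"
```

```text
t50.98 pos [ 548.3 -378.3  178.1] rot [-3.12   0.015  1.018] w 38.0 F [0.6 0.5 0. ] q7 -0.19
slide [-0.1 -0.4 28.1] turn -0.002 rows 0.4
```

Emit:
{"name": "play_rows", "arguments": {"slide": [[-0.5,-0.5,20],[-0.5,-0.5,35],[-0.5,-0.5,35]], "turn": [0,0,0], "fingers": [0.45,0.45,0.45]}}

```text
clock: 51.35
eef_pos: [546.2, -377.7, 142.3]
tool_rot: [-3.118, 0.014, 1.019]
force: [0.0, -0.1, 0.2]
width: 38.2
```

```bash
python3 -c "
from h import *
im,d=shot('side','side41'); crop(im,*proj('side',[547,-378,130]),24,'side41c',12)
go(547.2,-378.2,115,1.02)
"
```

```text
t51.40 pos [ 546.8 -378.2  143.1] rot [-3.119  0.014  1.019] w 38.5 F [0.7 0.3 0. ] q7 -0.20
slide [ 0.6  1.  28.1] turn -0.001 rows 0.4
```

View pics/side41c.png

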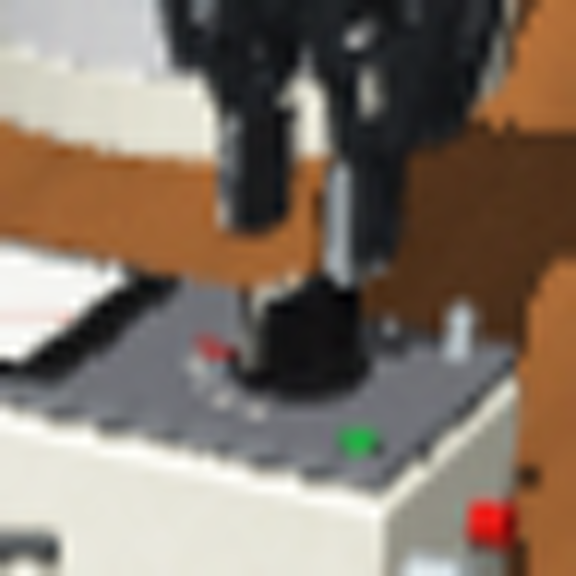

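Emit:
{"name": "play_rows", "arguments": {"slide": [[0.5,0.5,12],[0.5,0.5,24],[0.5,0.5,27],[0.5,0.5,27]], "turn": [0,0,0,0], "fingers": [0.45,0.45,0.45,0.45]}}

```text
clock: 51.9
eef_pos: [546.5, -377.9, 115.6]
tool_rot: [-3.118, 0.014, 1.019]
force: [-0.1, 0.1, 1.0]
width: 38.2
```

```bash
python3 -c "
from h import *
im,d=shot('side','side42'); crop(im,*proj('side',[547,-378,130]),24,'side42c',12)
go(547.2,-378.2,115,1.02)
"
```

```text
t51.95 pos [ 546.8 -378.   116. ] rot [-3.119  0.014  1.019] w 38.3 F [-0.1  0.7  1.2] q7 -0.21
slide [0.1 0.4 1. ] turn -0.001 rows 0.0
```

View pics/side42c.png

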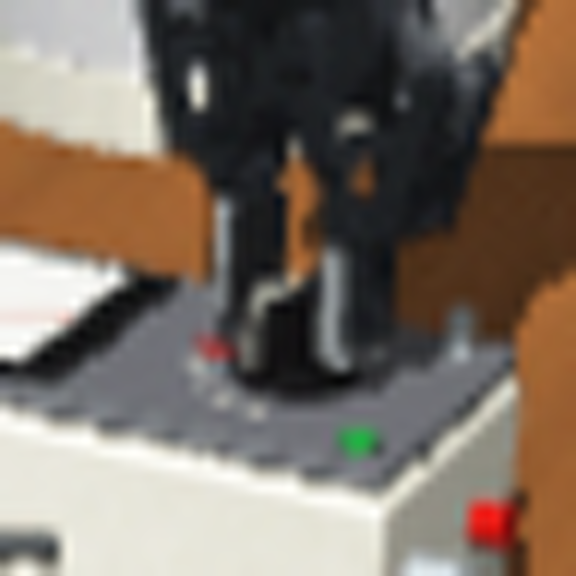

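Straddling the bar. Close.

Emit:
{"name": "play_rows", "arguments": {"slide": [[0,0,0],[0,0,0],[0,0,0],[0,0,0],[0,0,0]], "turn": [0,0,0,0,0], "fingers": [0,0,0,0,0]}}

```text
clock: 52.58
eef_pos: [547.0, -378.2, 116.6]
tool_rot: [-3.12, 0.014, 1.019]
force: [-2.7, 0.6, 5.6]
width: 10.9
```

Emit:
{"name": "play_rows", "arguments": {"slide": [[0,0,0],[0,0,0]], "turn": [0,0], "fingers": [0,0]}}

```text
clock: 52.82
eef_pos: [547.0, -378.2, 116.6]
tool_rot: [-3.12, 0.014, 1.019]
force: [-1.7, 0.8, 4.4]
width: 10.7
```

```bash
python3 -c "
from h import *
go(547.2,-378.2,115,-0.25); print(ctrl.read_state()['torque'])
"
```

```text
t52.83 pos [ 547.  -378.2  116.6] rot [-3.12   0.014  1.019] w 10.7 F [-1.7  0.8  4.4] q7 -0.21
slide [0.1 0.2 1.6] turn 1.269 rows 6.8
[ 0.04935454  0.09346899 -0.06713617]
```

Emit:
{"name": "play_rows", "arguments": {"slide": [[0,0,0],[0,0,0],[0,0,0],[0,0,0],[0,0,0]], "turn": [0.15,0.3,0.45,0.6,0.75], "fingers": [0,0,0,0,0]}}

```text
clock: 53.45
eef_pos: [547.6, -378.7, 116.6]
tool_rot: [-3.137, 0.024, 0.264]
force: [0.6, -1.2, 0.6]
width: 10.6
```

Emit:
{"name": "play_rows", "arguments": {"slide": [[0,0,0],[0,0,0],[0,0,0]], "turn": [0.15,0.3,0.3], "fingers": [0,0,0]}}

```text
clock: 53.82
eef_pos: [547.6, -379.0, 116.6]
tool_rot: [3.138, 0.025, -0.035]
force: [-1.1, -1.0, 2.4]
width: 10.3
```

```bash
python3 -c "
from h import *
go(547,-378.2,116.6,-0.25); print(ctrl.read_state()['torque'])
"
```

```text
t53.83 pos [ 547.6 -379.   116.6] rot [ 3.138  0.025 -0.035] w 10.3 F [-1.1 -1.   2.4] q7 -1.04
slide [-0.7 -0.8  0. ] turn 0.215 rows 1.2
[ 0.06497838 -0.14352181 -0.04964528]
```

Emit:
{"name": "play_rows", "arguments": {"slide": [[-0.3,-0.4,0],[-0.6,-0.7,0],[-0.6,-0.7,0],[-0.6,-0.7,0]], "turn": [0.12,0.215,0.215,0.215], "fingers": [0,0,0,0]}}

```text
clock: 54.32
eef_pos: [547.6, -379.2, 116.7]
tool_rot: [3.132, 0.022, -0.247]
force: [1.8, -3.3, -0.4]
width: 10.3
```

```bash
python3 -c "
from h import *
go(547,-378.2,116.6,-0.25); print(ctrl.read_state()['torque'])
"
```

```text
t54.33 pos [ 547.6 -379.2  116.7] rot [ 3.132  0.022 -0.247] w 10.3 F [ 1.8 -3.3 -0.4] q7 -1.21
slide [-0.8 -0.8  0.1] turn 0.003 rows 0.0
[-0.43869543 -0.70195182  0.04922078]
```

Release, rise, move aside and check.

Emit:
{"name": "play_rows", "arguments": {"slide": [[0,0,0],[0,0,0],[0,0,0],[0,0,-30],[0,0,-70]], "turn": [0,0,0,0,0], "fingers": [0.35,0.45,0.45,0.45,0.45]}}

```text
clock: 54.95
eef_pos: [548.4, -377.9, 186.1]
tool_rot: [3.133, 0.025, -0.246]
force: [0.9, 0.4, -0.6]
width: 38.5
```

Emit:
{"name": "play_rows", "arguments": {"slide": [[0,0,-40],[-40,40,-60],[-80,80,-60],[-120,120,-60],[-120,120,-60]], "turn": [0,0,0,0,0], "fingers": [0.45,0.45,0.45,0.45,0.45]}}

```text
clock: 55.58
eef_pos: [398.1, -468.8, 250.7]
tool_rot: [3.13, 0.028, -0.256]
force: [1.3, -0.4, 0.3]
width: 38.2
```

```bash
python3 -c "
from h import *
im,d=shot('top','top43'); crop(im,425,188,16,'k3',25)
im,d=shot('side','side43'); crop(im,306,134,16,'k4',25)
go(547,-378.2,116.6,-0.25)
"
```

```text
t55.67 pos [ 404.  -464.9  250.2] rot [ 3.134  0.025 -0.248] w 38.5 F [-0.1  0.3  0.4] q7 -0.97
slide [ 120.6 -120.1  129.8] turn 0.002 rows 3.4
```

View pics/k3.png

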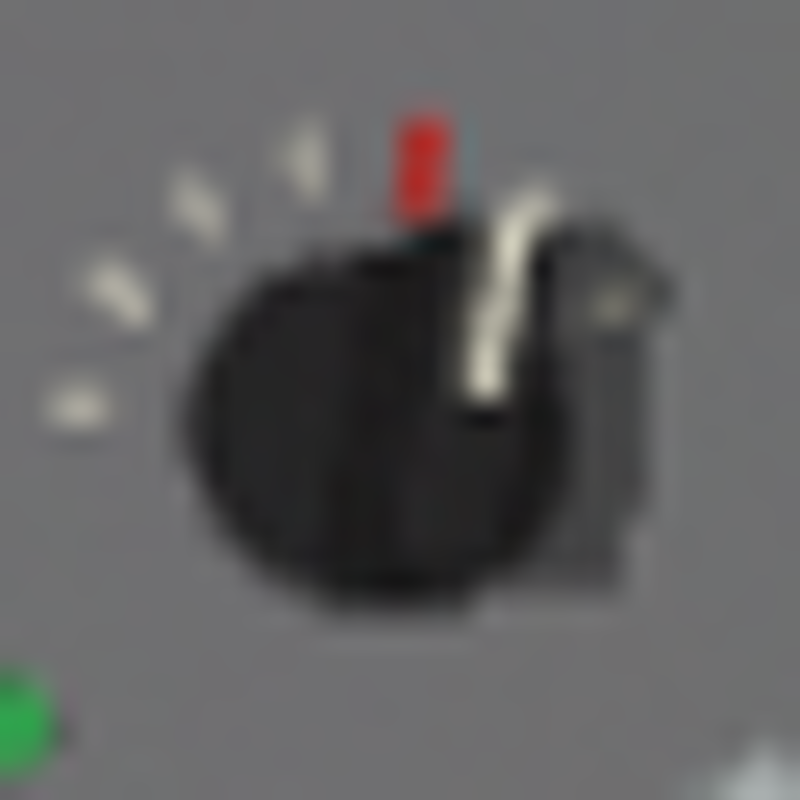

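View pics/top43.png

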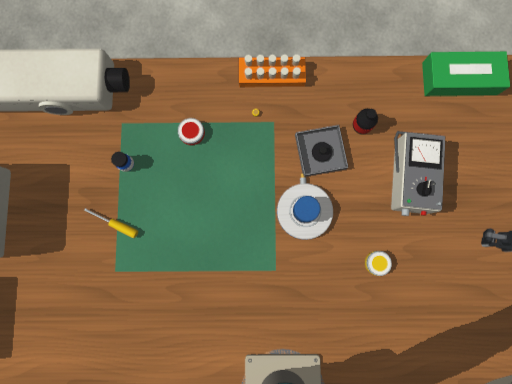

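View pics/side43.png

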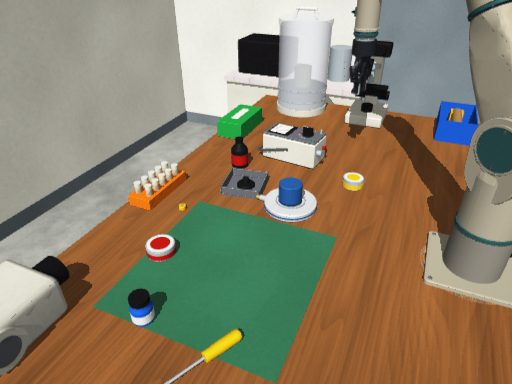

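```bash
python3 -c "
from h import *
for t,(u0,u1,v0,v1) in {'top43':(480-40,560,215,410),'top0':(300,500,280,410)}.items():
  im=cv2.imread('pics/%s.png'%t); g=cv2.cvtColor(im,cv2.COLOR_BGR2GRAY).astype(float)
  U0,V0=409,172
  ys=range(V0+v0//25,V0+v1//25+1); pts=[];w=[]
  for v in ys:
    for u in range(U0+u0//25,U0+u1//25+1):
      x=g[v,u]-75
      if x>0: pts.append((u,v)); w.append(x)
  pts=np.array(pts);w=np.array(w)
  P=onplane('top',pts[:,0],pts[:,1],134)[:,:2]; c=(P*w[:,None]).sum(0)/w.sum(); C=((P-c)*w[:,None]).T@(P-c); e,V=np.linalg.eigh(C); d=V[:,1]; d*=np.sign(d[0]); print(t,len(w),c,np.arctan2(d[1],d[0]), 'via axis',np.arctan2(c[1]+377.1,c[0]-547.7))
red=cv2.imread('pics/top0.png').astype(int); m=(red[...,2]-red[...,1]>60); m[:,:415]=0; m[:172]=0;m[184:]=0;m[:,432:]=0
v,u=np.nonzero(m); P=onplane('top',u,v,104)[:,:2]; c=P.mean(0); print('red',c,np.arctan2(c[1]+377.04,c[0]-547.56))
"
```

```text
top43 23 [ 558.82376268 -379.92760768] -0.29541941575730046 via axis -0.24892322340945233
top0 20 [ 553.22367271 -368.29334958] 1.0951311121724412 via axis 1.0106050160879418
red [ 576.41809624 -384.5226634 ] -0.25370444686244364
```

View pics/k4.png

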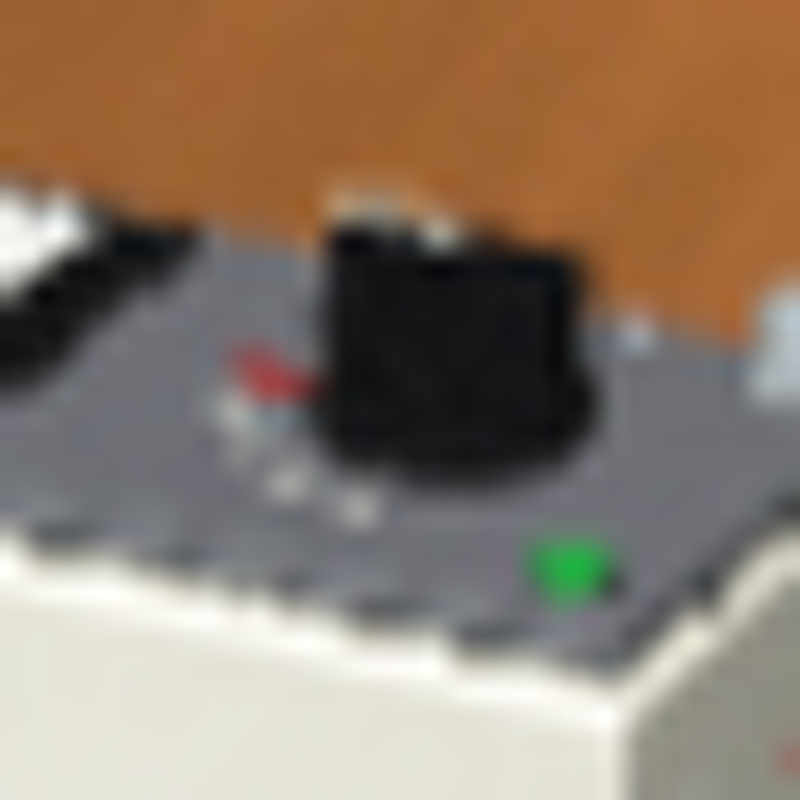

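```bash
python3 -c "
from h import *
A=cv2.imread('pics/top0.png');B=cv2.imread('pics/top43.png')
for k,P in dict(redtin=(735,264,30),ytin=(351,-271,26),spare=(798,70,12),bottle=(744,-231,110),jar=(641,447,70),driver=(450,440,10)).items():
  u,v=map(int,proj('top',P)); a=A[v-14:v+14,u-14:u+14].astype(np.float32); b=B[v-14:v+14,u-14:u+14].astype(np.float32)
  print(k,np.abs(a-b).mean())
im=B;d=np.load('pics/top43.npy');print(topface('top',im,d,(499,-67),45,62,z0=25,col=(100,130,60)))
print(ctrl.finish_job())"
```

```text
redtin 0.49192178
ytin 0.41836736
spare 0.4702381
bottle 0.7130102
jar 0.55484694
driver 0.519983
[499.2 -66.8 499.3 -67.   34.8 516. ]
the job is handed in; nothing more can be done
None
```

The job is done and handed in at about 56 s of the 210 s allowed; no verdict was reported.

**Dust cap:** it lies flat in the grey tray, knob up.

**Source:** the red disc is flat on the detector's window. On its first pick my descent came down off target and tipped it onto its edge. I pushed it flat again and picked it up cleanly. Before covering, the top camera showed it about 1 mm off the window's middle in each of x and y.

**Shield caps:** all four were on the bench and are nested in order: plastic, copper, tin, lead. Each touched down at the height expected for sitting flat on the detector. The top camera put the finished lead cap within about 0.5 mm of the window centre.

**Selector:** the white line's direction, measured from the knob axis, is −0.249 rad, against −0.254 rad for the red mark. A direct fit along the line itself gave −0.295 rad, but the bar's end face distorts that fit, so I relied on the first reading.

**Bystanders:** the before and after top images show none of them moved. I noticed no cap being knocked aside during the run.

**Camera disagreement:** the side camera read positions up to about 5 mm differently from the top camera in y. I used the top camera corrected to the robot's own grip positions.

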